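# Pack the slate strips into the service carrier

## Task

The slate strips on the chopping block are too thin to grip there: slide each one out over the block's edge, pick it up, and lay all of them flat inside the carrier's tray. Then press the sprung keeper arm down until the catch holds it, and after that pull the carrier's telescopic handle straight up until its lock button springs out. Leave everything else on the bench where it is.

Things in the scene. Friction and masses are not known exactly. Their poses are not given: they have to be found in the camera images.
- strip_a_center (a point): Thin dark slate serving strip, one of up to three alike (60 g, smooth): 50 mm wide (along its x), 140 mm long (along its y), 3 mm thick (z up); this is its centre. It starts flat on the chopping block, too thin to be gripped there. Dragged with a fingertip pressed on it with about 5 N it slides easily on the block. None if this strip is absent.
- strip_b_center (a point): Thin dark slate serving strip, one of up to three alike (60 g, smooth): 50 mm wide (along its x), 140 mm long (along its y), 3 mm thick (z up); this is its centre. It starts flat on the chopping block, too thin to be gripped there. Dragged with a fingertip pressed on it with about 5 N it slides easily on the block. None if this strip is absent.
- strip_c_center (a point): Thin dark slate serving strip, one of up to three alike (60 g, smooth): 50 mm wide (along its x), 140 mm long (along its y), 3 mm thick (z up); this is its centre. It starts flat on the chopping block, too thin to be gripped there. Dragged with a fingertip pressed on it with about 5 N it slides easily on the block. None if this strip is absent.
- block_edge (a point): Wooden chopping block, fixed, 300 mm (its x) by 340 mm (its y) by 55 mm high. This point is at the middle of its top edge on the carrier's side; the block lies towards +y of this frame, free air over the bench towards -y; x runs along the edge. Strips start with their length roughly square to this edge, their near ends 30 mm or more inside it.
- tray_floor (a point): Steel service carrier, fixed to the bench. This point is the centre of its shallow tray's floor, 8 mm above the bench; inside, the tray is 116 mm (x) by 176 mm (y), with walls 4 mm thick rising 12 mm above the floor. The keeper arm works outside the tray's end wall, along x at y = +105 mm; the handle stands outside the other end, at x = 0, y = -150 mm. Strips lie in it flat, one on another, along y.
- keeper (a joint): Angle (rad) of the sprung keeper arm: 0 = up, 55 degrees above level; 0.96 = level, its flap over the strips; 0.98 = bottom stop. Its spring (about 0.3 Nm up, 0.6 Nm down) throws it back up unless a sprung catch at its free end has snapped over the tip; the tip passes the catch at about 0.96, and once caught the arm rests at about 0.95. Take the catch as one-way: the arm is not needed up again.
- keeper_hinge (a point): Point on the keeper arm's hinge axis (along the tray's y), at x = +82, y = +105 mm of the tray frame, 26 mm above the tray floor. The arm reaches towards -x: 168 mm long, 14 wide, 8 thick. Its flat flap reaches over the tray from y = +105 to 0; while the arm is up, the flap's edge hangs 105 mm above the bench over x = +33 mm, so lay strips with their middle at x = 0 to -25 mm.
- keeper_knob (a point): Centre of the black ball, 24 mm across, on a short stalk on the upper side of the keeper arm, 150 mm along it from the hinge and 26 mm off its centre line: the place to press, with some 7 N at the catch; it swings in an arc about the hinge. It moves with the arm.
- handle (a joint): Extension (m) of the telescopic carrying handle, straight up: 0 = pushed in, 0.074 = upper stop; it starts a little way out. The lock button springs out at about 0.069 and then the handle cannot go down. It stays where it is left (friction 4 N, plus its weight of 1.8 N).
- handle_grip (a point): Centre of the handle's black cross bar: 90 mm long along the tray's x, 18 mm wide (y), 22 mm high (z); 125 mm above the bench when pushed in. It rides on an 18 mm square tube in a fixed sleeve 30 mm square and 95 mm high. Moves with the handle.
- lock_button (a joint): Stand-out (m) of the small brass lock button on the +x face of the handle's tube: 0 = held in by the sleeve, 0.008 = sprung right out above the sleeve's rim (locked).
- ramekin: Bystander, loose, to be left alone: small white ceramic pot, 64 mm wide, 40 mm high, on the chopping block; origin at the centre of its underside.
- squeeze: Bystander, loose, to be left alone: clear squeeze bottle, 52 mm wide, 160 mm high; origin at the centre of its underside.
- prep_bowl: Bystander, loose, to be left alone: white plastic bowl, 120 mm wide, 55 mm high; origin at the centre of its underside.
- spoon: Bystander, loose, to be left alone: steel spoon, 170 mm long; origin at the middle of its length.
- jar: Bystander, loose, to be left alone: glass jar with steel lid, 70 mm wide, 90 mm high; origin at the centre of its underside.
- mill: Bystander, loose, to be left alone: dark wooden pepper mill, 52 mm wide, 150 mm high; origin at the centre of its underside.

How it is judged:
On the way, in this order (a step that is already met when the one before it is completed fails the run):
1. all the strips that are there lie flat in the tray (x of strip_a_center in the frame of tray_floor between -0.038 and 0.038 m and y of strip_a_center in the frame of tray_floor between -0.025 and 0.025 m and z of each of strip_a_center, strip_b_center, strip_c_center in the frame of tray_floor below 0.014 m and angle between the z axis of each of strip_a_center, strip_b_center, strip_c_center and the z axis of tray_floor, either way round below 0.3 rad and x of strip_b_center in the frame of tray_floor between -0.038 and 0.038 m and y of strip_b_center in the frame of tray_floor between -0.025 and 0.025 m and x of strip_c_center in the frame of tray_floor between -0.038 and 0.038 m and y of strip_c_center in the frame of tray_floor between -0.025 and 0.025 m), for 0.2 s.
2. the keeper arm is down (value of joint keeper above 0.93 rad), for 0.3 s.
3. the handle is drawn out and its lock button is out (value of joint handle above 0.065 m and value of joint lock_button above 0.005 m), for 0.2 s.
At the end, for the whole second after the job is handed in: Every strip present is at rest inside the tray (centre within 38 mm across, 25 mm along and 14 mm above the tray floor centre, tilt under 17 degrees), the keeper is caught down (over 0.93 rad), the handle locked out (over 65 mm, button out over 5 mm) (all of step 1 and all of step 3 and value of joint keeper above 0.93 rad and linear speed of each of strip_a, strip_b, strip_c below 0.02 m/s); the robot touches nothing.
It fails at once if a bystander is moved more than 5 cm (distance of any of ramekin, squeeze, prep_bowl, spoon, jar, mill from where it was at the start of the episode above 0.05 m).
Of strip_a, strip_b, strip_c only 2 to 3 are there at a start; the rules pass over those that are not, and their reading is None.
At some moment in a run one of strip_a, strip_b, strip_c may be knocked a few centimetres aside while the robot is not near it.
It also fails if it takes over 210 s, if anything falls off the work surface, if the arm or the gripper's body presses on something with over 40 N, if the wrist force passes 120 N, or if a joint passes its speed limit or range.

## Robot

A 6-joint arm with a two-finger parallel gripper is mounted at the origin on the work surface. World frame = base frame: x ahead of the robot, y to its left, z up, the work surface at z = 0. Lengths are in m, angles in rad, forces in N, time in s.
With the tool pointing down it reaches from about 0.3 to 0.825 m from the base axis. Payload 5.4 kg.
Tool frame: the origin (TCP) lies midway between the tips of the shut fingers; the grasp point (between the pads) lies ctrl.hold_point_z behind it (ctrl.hold_point_z is the distance from the TCP to the grasp point, in m); y points along the fingers, x is the direction in which the jaws open and shut, and the axes are right-handed (so a half turn about y gives the same grasp; the last joint's range is limited). The gripper opens to 92 mm and grips with 3 to 60 N. Pads are 20 mm wide; open, the fingers measure 128 mm over their backs; the gripper's body (75 mm by 189 mm) begins 69 mm behind the grasp point.
Start: joints at [-1.523, 0.158, 1.597, -0, 1.386, -0.21], TCP at [0.147, -0.556, 0.215] pointing down, gripper open.
Joint ranges: [-2.91, 2.91], [-0.94, 2.29], [0.18, 2.7], [-1.29, 4.43], [0.17, 2.64], [-3, 3]. Speed limits (rad/s): [2.57, 2.57, 3.14, 3.14, 3.14, 3.14].

## Interface

Orientations are given as [roll, pitch, yaw] about the fixed x, y, z axes, in that order (R = Rz(yaw) Ry(pitch) Rx(roll)).
In Python, from bench import ctrl gives the robot as it stands. The module is installed in compiled form; this text tells all that it offers.
- The arm moves only by the shell command python3 -m jog 'ROWS' [FORCE]. ROWS is JSON, a list of rows, each a list of 5 numbers: the closure, from -1 (fully open) to 1 (shut), so that 0 is half open, then the shift along the tool's x, y, z in m, then the turn about the tool's y in rad. In form: [[jaw, x, y, z, yaw], ...]. A call has 1 to 5 rows; each row shifts and turns the pose as measured when the row begins, along the tool's axes as they then stand; what a row does not reach is not made up. A row lasts 1/10 s, in which the tool goes at most 50 mm and 8.59 degrees, less where a joint would pass 70% of its speed; a pose out of reach is approached as far as the arm can. A call is refused whole if a number of a shift passes 0.05 or a number of a turn 0.15, either way. A call with a gripper value outside its range is refused whole. The fingers move at their own pace and stop on an object; FORCE is the grip in N (left out, the last holds). Time passes only in rows, so rows that do not move let the fingers close. It gives the time, the measured TCP pose, the force and the opening at its end, in the units of the state.
- ctrl.state(): the state, without advancing time (a new reading comes with each control period).
- ctrl.camera(name): name is "scene" or "top" or "wrist"; returns a dict with "frame" (420x560x3 uint8, blue, green, red), "K" (3x3 intrinsics, pixels), "dist_coeffs" ([k1, k2, p1, p2, k3] as OpenCV has them; the pictures are not rectified), "rvec" (rotation vector, rad) and "tvec" (3), from world to camera coordinates, as OpenCV has them. Camera axes: x right, y down, z forward; pixel columns grow to the right and rows downward; lengths in m; the calibration is good to about 2 mm. A picture is of the moment at which its call begins. There is no depth.
- ctrl.sign_off(): hands the job in, once; it reports no verdict.
The state is a dict: "time": time; "joint_pos": joint angles; "qd": joint speeds; "tau": joint torques, N m; "tool_pos": TCP position; "orientation": TCP orientation; "ft_force": force on the tool from outside, world axes, zero at the start; "moment": the same for the moment, N m; "finger_gap": opening from 0.0 (shut) to 1.0 (fully open).
Only numpy, scipy, OpenCV 4.12 (cv2) and the standard library are available. Lean on these libraries where they do the work, as an engineer would, in place of code of your own. Each camera call takes 0.05 s, during which the arm holds its last target.

## Working session

There is one attempt and no reset: what is moved stays moved. The work goes in short steps, Python scripts to look and compute and a shell command to move; the robot and the scene stay as the last step left them, time stands still between calls to the robot, and variables do not carry over. Pictures are saved under pics/ and viewed, and the job is handed in when it is done.

```bash
mkdir -p pics; python3 - <<'E'
from bench import ctrl
import cv2
print(ctrl.state(), ctrl.hold_point_z)
for n in ["scene","top","wrist"]:
    c=ctrl.camera(n); cv2.imwrite(f"pics/{n}0.png",c["frame"]); print(n,c["K"],c["dist_coeffs"],c["rvec"],c["tvec"])
E
```

```text
{'time': 0.0, 'joint_pos': array([-1.52310901e+00,  1.59049345e-01,  1.59821526e+00, -2.01064556e-05,
        1.38620734e+00, -2.10113620e-01]), 'qd': array([-0.0005009 ,  0.00036677,  0.00246944, -0.00024383,  0.00114162,
        0.00037929]), 'tau': array([-1.20354372e-03, -3.85568011e+01, -3.22108841e+01,  7.01146270e-02,
        3.79370386e-02, -1.50519500e-04]), 'tool_pos': array([ 0.14653418, -0.55536772,  0.21362727]), 'orientation': array([-1.57042368,  0.00184208, -1.31299133]), 'ft_force': array([ 0.13560544, -0.43808211, -0.10561555]), 'moment': array([ 0.01624654, -0.06533113,  0.0119065 ]), 'finger_gap': 1.000355916512993} 0.0187
scene [[457.597755     0.         278.52587874]
 [  0.         457.597755   203.85942793]
 [  0.           0.           1.        ]] [-0.09846492  0.          0.          0.          0.        ] [ 1.76746421  1.73193369 -0.73465857] [-0.02888967 -0.33670322  1.74198801]
top [[409.15655503   0.         277.0035432 ]
 [  0.         409.15655503 211.6607176 ]
 [  0.           0.           1.        ]] [0.03689431 0.         0.         0.         0.        ] [ 2.23369262 -2.16862133  0.07330532] [0.00945486 0.57600687 1.411214  ]
wrist [[289.0487311    0.         285.57316101]
 [  0.         289.0487311  203.12854294]
 [  0.           0.           1.        ]] [0.0119672 0.        0.        0.        0.       ] [-2.31260073  1.7816226   0.2429274 ] [-0.57398118 -0.02991515  0.39095426]
```

View pics/scene0.png

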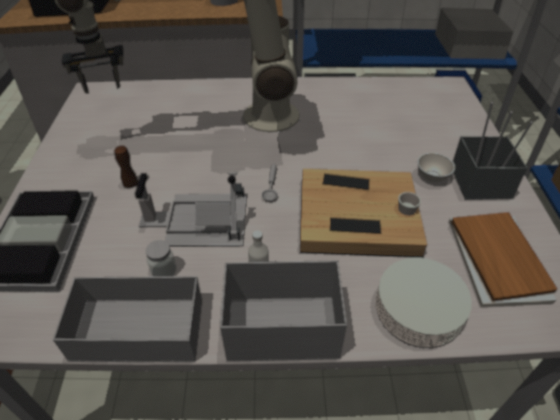

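View pics/top0.png

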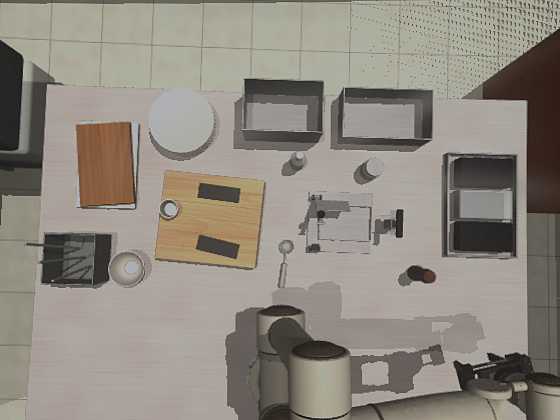

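View pics/wrist0.png

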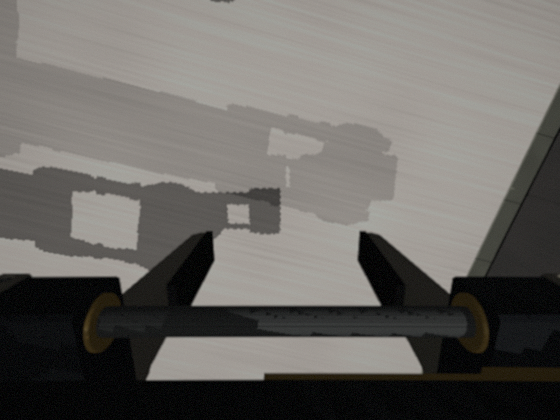

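Two strips are on the block, at top-view pixels ≈(219,192) and (218,246). The block spans x 157–265 and its carrier-side edge is at ≈(261,225). The tray is around (340,222), with the keeper on the left side and the handle bar at (399,223). I'll zoom in to pick out features.

```bash
cat > h.py <<'E'
import numpy as np, cv2
from bench import ctrl
class Cam:
    def __init__(s,n):
        c=ctrl.camera(n); s.f=c["frame"]; s.K=np.array(c["K"]); s.d=np.array(c["dist_coeffs"]); s.R=cv2.Rodrigues(np.array(c["rvec"]))[0]; s.t=np.array(c["tvec"]).reshape(3); s.rv=np.array(c["rvec"]); s.C=-s.R.T@s.t
    def ray(s,uv):
        p=cv2.undistortPoints(np.array([[uv]],float),s.K,s.d)[0,0]; v=s.R.T@np.array([p[0],p[1],1]); return v/np.linalg.norm(v)
    def onz(s,uv,z):
        v=s.ray(uv); return s.C+v*(z-s.C[2])/v[2]
    def proj(s,P): return cv2.projectPoints(np.array([P],float),s.rv,s.t,s.K,s.d)[0].reshape(-1,2)[0]
def tri(a,ua,b,ub):
    va,vb=a.ray(ua),b.ray(ub); A=np.stack([va,-vb],1); k=np.linalg.lstsq(A,b.C-a.C,rcond=None)[0]
    pa,pb=a.C+va*k[0],b.C+vb*k[1]; return (pa+pb)/2,np.linalg.norm(pa-pb)
def dark(c,lo,hi,box,amin=300):
    """rotated rects of mask within box (u0,v0,u1,v1)"""
    m=cv2.inRange(c.f,np.array(lo),np.array(hi)); k=np.zeros_like(m); u0,v0,u1,v1=box; k[v0:v1,u0:u1]=m[v0:v1,u0:u1]
    cs,_=cv2.findContours(k,cv2.RETR_EXTERNAL,cv2.CHAIN_APPROX_NONE)
    return [cv2.minAreaRect(x) for x in cs if cv2.contourArea(x)>amin], k
E
python3 - <<'E'
from h import *
t=Cam("top"); s=Cam("scene"); w=Cam("wrist"); print(t.C,s.C,w.C)
cv2.imwrite("pics/t1.png",cv2.resize(t.f[150:290,140:430],None,fx=2.75,fy=2.75,interpolation=cv2.INTER_CUBIC))
cv2.imwrite("pics/s1.png",cv2.resize(s.f[150:280,120:440],None,fx=2.5,fy=2.5,interpolation=cv2.INTER_CUBIC))
for c,b in((t,(160,170,265,270)),(s,(300,165,425,245))):
    for r in dark(c,(0,0,0),(75,75,75),b,100)[0]: print(r, c.onz(r[0],.058))
E
```

```text
[0.50002638 0.04511402 1.43921388] [1.48347406 0.00421235 0.97365952] [ 0.21913204 -0.53650517  0.38444393]
((217.2058868408203, 246.67648315429688), (40.503448486328125, 14.309601783752441), 14.03624439239502) [0.44960487 0.22415587 0.058     ]
((218.5101318359375, 192.59230041503906), (40.44388961791992, 14.276961326599121), 7.765166759490967) [0.63177917 0.22651116 0.058     ]
((355.2061462402344, 225.28921508789062), (50.25584030151367, 12.536224365234375), 3.1798300743103027) [0.63182726 0.22753089 0.058     ]
((345.9101867675781, 181.3829345703125), (45.52862548828125, 10.38417911529541), 7.495856761932373) [0.44991554 0.22458571 0.058     ]
```

View pics/t1.png

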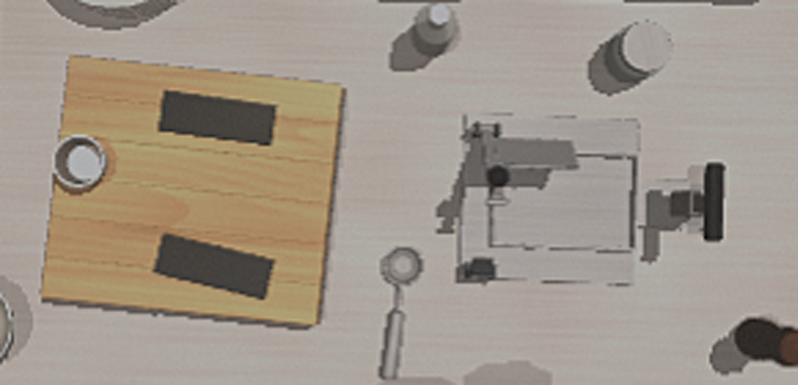

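View pics/s1.png

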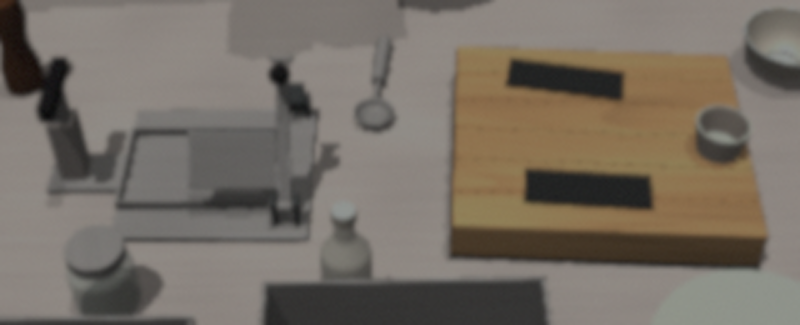

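```bash
python3 - <<'E'
from h import *
t=Cam("top"); s=Cam("scene"); np.set_printoptions(precision=4,suppress=True)
T=lambda u,v:(u/2.75+140,v/2.75+150); S=lambda u,v:(u/2.5+120,v/2.5+150)
def show(n,a,b): p,e=tri(t,T(*a),s,S(*b)); print(n,p,round(e,4)); return p
show("block c far",(345,87),(452,231)); show("block c near",(321,327),(457,50))
print(t.onz(T(345,87),.055),t.onz(T(321,327),.055),s.onz(S(452,231),.055),s.onz(S(457,50),.055))
show("knob",(498,177),(280,73)); show("bar",(714,202),(55,88))
show("tray r far",(637,155),(119,208)); show("tray r near",(634,250),(136,131))
print("tray rim z20",t.onz(T(637,155),.02),t.onz(T(634,250),.02))
for c,b in((t,(160,170,265,270)),(s,(300,165,425,245))):
    for r in dark(c,(0,0,0),(75,75,75),b,100)[0]:
        P=[c.onz(q,.058) for q in cv2.boxPoints(r)]
        e=[P[1]-P[0],P[2]-P[1]]; l=max(e,key=np.linalg.norm); print(np.mean(P,0),[np.linalg.norm(x) for x in e], "angle of length from +y (ccw)",np.degrees(np.arctan2(-l[0],l[1])))
# tone of black bar in both
for c,b in((t,(380,200,420,245)),(s,(125,170,160,200))):
    print([ (r,) for r in dark(c,(0,0,0),(45,45,45),b,30)[0]])
for n,a in(("squeeze",(440,15)),):
    print(n,t.onz(T(*a),.16))
print("spoon",t.onz(T(403,265),.01))
E
```

```text
block c far [0.6762 0.0728 0.042 ] 0.0067
block c near [0.3783 0.0941 0.0451] 0.0086
[0.6743 0.0692 0.055 ] [0.3789 0.0895 0.055 ] [0.6875 0.0752 0.055 ] [0.3902 0.0974 0.055 ]
knob [ 0.5628 -0.1068  0.172 ] 0.0034
bar [ 0.5428 -0.3606  0.1386] 0.0049
tray r far [ 0.6042 -0.3024  0.0079] 0.0053
tray r near [ 0.4832 -0.2993  0.0135] 0.0053
tray rim z20 [ 0.6035 -0.3022  0.02  ] [ 0.4835 -0.3004  0.02  ]
[0.4495 0.2237 0.058 ] [np.float64(0.04769609050780068), np.float64(0.13666864445951657)] angle of length from +y (ccw) 167.60014361458516
[0.6318 0.2262 0.058 ] [np.float64(0.04833221319553052), np.float64(0.13686068627255218)] angle of length from +y (ccw) 174.05620693535445
[0.6313 0.2276 0.058 ] [np.float64(0.04701369834087916), np.float64(0.13934804487674377)] angle of length from +y (ccw) -6.042666645750145
[0.4495 0.2243 0.058 ] [np.float64(0.04827867722282228), np.float64(0.13876583819206356)] angle of length from +y (ccw) -12.726947030426105
[]
[(((135.5, 183.5), (27.0, 21.0), 90.0),)]
squeeze [ 0.7474 -0.039   0.16  ]
spoon [ 0.4558 -0.0103  0.01  ]
```

```bash
python3 -m jog '[[1,0,-0.02,0,-0.15],[1,0,-0.02,0,-0.15],[1,0,-0.02,0,-0.15],[1,0,-0.02,0,-0.15],[1,0,-0.02,0,-0.15]]' 20; python3 -m jog '[[1,0,0,0,-0.15],[1,0,0,0,-0.15],[1,0,0,0,-0.15],[1,0,0,0,-0.15],[1,0,0,0,0]]'
```

```text
time: 0.9
tool_pos: [0.1465, -0.5536, 0.3133]
orientation: [-1.563, 0.005, -0.557]
ft_force: [0.1, 0.1, -0.3]
finger_gap: 0.583
time: 1.4
tool_pos: [0.1466, -0.5556, 0.3185]
orientation: [-1.57, -0.0, 0.044]
ft_force: [-0.3, 0.6, 0.5]
finger_gap: 0.152
```

```bash
R='[[1,0.03,0,0.045,0],[1,0.03,0,0.045,0],[1,0.03,0,0.045,0],[1,0.03,0,0.045,0],[1,0.03,0,0.045,0]]'; python3 -m jog '[[1,0.03,0,0.045,0.01],[1,0.03,0,0.045,0.01],[1,0.03,0,0.045,0.01],[1,0.03,0,0.045,0.01],[1,0.03,0,0.045,0]]'; python3 -m jog '[[1,0.03,0,0.045,0],[1,0.03,0,0.045,0],[1,0.03,0,0.045,0],[1,0.03,0,0.045,0],[1,0.03,0,0.045,0]]';python3 -m jog '[[1,0.03,0,0.045,0],[1,0.03,0,0.045,0],[1,0.03,0,0.045,0],[1,0.03,0,0.045,0],[1,0,0,0,0]]'
```

```text
time: 1.9
tool_pos: [0.2823, -0.3435, 0.3161]
orientation: [-1.567, 0.0, -0.028]
ft_force: [1.0, 0.4, -1.4]
finger_gap: 0.008
time: 2.4
tool_pos: [0.4271, -0.1394, 0.3178]
orientation: [-1.57, -0.003, -0.051]
ft_force: [0.3, -0.9, -0.1]
finger_gap: 0.001
time: 2.9
tool_pos: [0.5475, 0.0261, 0.3181]
orientation: [-1.57, -0.006, -0.064]
ft_force: [-0.4, -1.4, -0.5]
finger_gap: 0.005
```

```bash
python3 -m jog '[[1,0.015,0,0.048,0],[1,0.015,0,0.048,0],[1,0.015,0,0.048,0],[1,0.015,0,0.048,0],[1,0.015,0,0.048,0]]'; python3 -m jog '[[1,0.005,0.04,0.01,0],[1,0,0.04,0,0],[1,0,0.03,0,0],[1,0,0,0,0]]'
python3 - <<'E'
from h import *
t=Cam("top"); cv2.imwrite("pics/t2.png",cv2.resize(t.f[150:290,140:430],None,fx=2.75,fy=2.75)); w=Cam("wrist"); cv2.imwrite("pics/w2.png",w.f)
E
```

```text
time: 3.4
tool_pos: [0.6392, 0.253, 0.3188]
orientation: [-1.574, -0.006, -0.09]
ft_force: [0.8, -0.0, 0.8]
finger_gap: 0.004
time: 3.8
tool_pos: [0.6481, 0.2671, 0.2062]
orientation: [-1.572, -0.01, -0.097]
ft_force: [-0.2, 0.2, -0.7]
finger_gap: 0.003
```

View pics/w2.png

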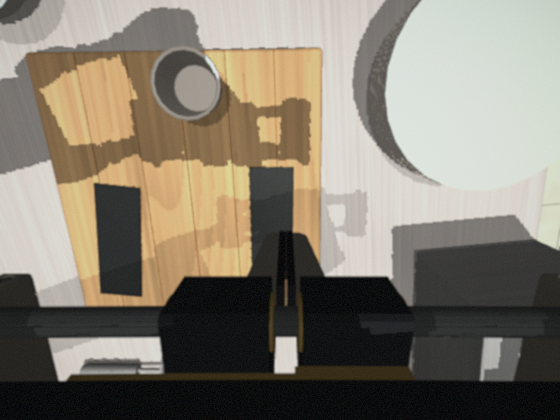

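```bash
python3 - <<'E'
from h import *
w=Cam("wrist"); np.set_printoptions(precision=4,suppress=True)
for p in((250,167),(293,168),(95,184),(141,187),(100,294),(141,297)): print(p,w.onz(p,.058))
E
python3 -m jog '[[1,-0.01,0.04,-0.014,0],[1,0,0.04,0,0],[1,0,0.03,0,0],[1,0,0.02,0,0],[1,0,0,0,0]]'
```

```text
(250, 167) [0.6166 0.299  0.058 ]
(293, 168) [0.6646 0.2931 0.058 ]
(95, 184) [0.4413 0.297  0.058 ]
(141, 187) [0.4911 0.2885 0.058 ]
(100, 294) [0.4101 0.1594 0.058 ]
(141, 297) [0.4592 0.1495 0.058 ]
time: 4.45
tool_pos: [0.6551, 0.2543, 0.0994]
orientation: [-1.56, -0.05, -0.104]
ft_force: [-0.6, -0.4, -0.2]
finger_gap: 0.006
```

```bash
python3 -c "
from bench import ctrl
s=ctrl.state(); print(s['joint_pos'],s['qd'],s['tool_pos'],s['orientation'],s['ft_force'])"
```

```text
[ 0.20081778  0.53958002  1.34957843 -0.00461943  1.20133578  0.3056479 ] [-0.00691284 -0.0428542  -0.04859459  0.00097827  0.01774924  0.0051144 ] [0.65510899 0.254298   0.09944471] [-1.55959773 -0.05004649 -0.10355236] [-0.5968002  -0.42140653 -0.23928657]
```

```bash
python3 -c "
from bench import ctrl
for i in range(3):
  ctrl.camera('top'); s=ctrl.state(); print(s['joint_pos'],s['tool_pos'],s['orientation'])"; python3 -m jog '[[1,0,0,0,0],[1,0,0,0,0]]'
```

```text
[ 0.20089548  0.53779444  1.34736604 -0.00456712  1.20181296  0.30553999] [0.65642716 0.25463714 0.10177077] [-1.55849995 -0.05339206 -0.10344201]
[ 0.20109495  0.53674567  1.34609462 -0.00451117  1.2017408   0.3054041 ] [0.65725331 0.25496403 0.10313236] [-1.55773855 -0.05566025 -0.10316528]
[ 0.20123796  0.53632772  1.3456668  -0.00444771  1.20151794  0.30528701] [0.65758352 0.2551524  0.10363997] [-1.5573665  -0.05666316 -0.10294477]
time: 4.8
tool_pos: [0.6601, 0.2557, 0.1085]
orientation: [-1.555, -0.063, -0.103]
ft_force: [-0.0, 0.7, 0.2]
finger_gap: 0.002
```

```bash
python3 -m jog '[[1,0,-0.04,0,0],[1,0,-0.04,0,0],[1,0,-0.03,0,0],[1,0,0,0,0]]'; python3 -m jog '[[1,0,0.02,0,0],[1,0,0.02,0,0],[1,0,0.02,0,0],[1,0,0.02,0,0],[1,0,0,0,0]]'
```

```text
time: 5.2
tool_pos: [0.6535, 0.255, 0.2258]
orientation: [-1.554, -0.067, -0.104]
ft_force: [1.0, -0.2, 0.7]
finger_gap: 0.004
time: 5.7
tool_pos: [0.661, 0.2565, 0.1465]
orientation: [-1.552, -0.074, -0.104]
ft_force: [-0.4, -0.0, -1.0]
finger_gap: 0.008
```

```bash
python3 -m jog '[[1,0,0,0,0],[1,0,0,0,0],[1,0,0,0,0],[1,0,0,0,0],[1,0,0,0,0]]';  python3 -m jog '[[1,-0.02,0,0,0],[1,-0.02,0,0,0],[1,-0.02,0,0,0],[1,0,0,0,0],[1,0,0,0,0]]';python3 -m jog '[[1,0.02,0,0,0],[1,0.02,0,0,0],[1,0.02,0,0,0],[1,0,0,0,0],[1,0,0,0,0]]'
```

```text
time: 6.2
tool_pos: [0.6626, 0.2569, 0.1504]
orientation: [-1.55, -0.079, -0.104]
ft_force: [0.5, -0.1, -0.0]
finger_gap: 0.005
time: 6.7
tool_pos: [0.6036, 0.2633, 0.1485]
orientation: [-1.549, -0.085, -0.104]
ft_force: [0.4, 0.7, 0.9]
finger_gap: 0.006
time: 7.2
tool_pos: [0.669, 0.2561, 0.1552]
orientation: [-1.548, -0.089, -0.106]
ft_force: [-0.4, -0.3, 0.7]
finger_gap: 0.007
```

```bash
python3 -m jog '[[1,0,0,0,0],[1,0,0,0,0],[1,0,0,0,0],[1,0,0,0,0],[1,0,0,0,0]]';  python3 -m jog '[[1,0,0,0,0],[1,0,0,0,0],[1,0,0,0,0],[1,0,0,0,0],[1,0,0,0,0]]'; python3 -m jog '[[1,0,-0.01,0,0],[1,0,-0.01,0,0],[1,0,-0.01,0,0],[1,0,-0.01,0,0],[1,0,-0.01,0,0]]';python3 -m jog '[[1,0,0.01,0,0],[1,0,0.01,0,0],[1,0,0.01,0,0],[1,0,0.01,0,0],[1,0,0.01,0,0]]'
```

```text
time: 7.7
tool_pos: [0.667, 0.2567, 0.155]
orientation: [-1.548, -0.087, -0.104]
ft_force: [-0.2, 0.5, -0.0]
finger_gap: 0.004
time: 8.2
tool_pos: [0.6667, 0.2569, 0.1552]
orientation: [-1.548, -0.087, -0.104]
ft_force: [0.0, 0.1, -0.5]
finger_gap: 0.006
time: 8.7
tool_pos: [0.6617, 0.256, 0.2085]
orientation: [-1.548, -0.086, -0.104]
ft_force: [0.1, -0.4, -0.8]
finger_gap: 0.008
time: 9.2
tool_pos: [0.6675, 0.257, 0.1574]
orientation: [-1.547, -0.09, -0.104]
ft_force: [0.0, -0.2, 0.6]
finger_gap: 0.008
```

```bash
cat > st.py <<'E'
from bench import ctrl
import sys,numpy as np
np.set_printoptions(precision=4,suppress=True)
for i in range(int(sys.argv[1]) if len(sys.argv)>1 else 4):
    ctrl.camera("top")
s=ctrl.state(); print(s["time"],s["tool_pos"],s["orientation"],s["ft_force"],s["joint_pos"][[1,2,4]].sum()-np.pi)
E
python3 -m jog '[[1,0,-0.05,0,0]]' >/dev/null; python3 st.py; python3 -m jog '[[1,0,-0.05,0,0]]'>/dev/null; python3 st.py;python3 -m jog '[[1,0,0.05,0,0]]'>/dev/null; python3 st.py;python3 -m jog '[[1,0,0.05,0,0]]'>/dev/null; python3 st.py
python3 -m jog '[[1,0,-0.05,0,0],[1,0,-0.05,0,0]]'>/dev/null; python3 st.py;python3 -m jog '[[1,0,0.05,0,0]]'>/dev/null; python3 st.py;python3 -m jog '[[1,0,0.05,0,0]]'>/dev/null; python3 st.py
```

```text
9.5 [0.6638 0.2565 0.2083] [-1.546  -0.0928 -0.1044] [ 0.2882 -0.3007 -1.1567] -0.09595068374200011
9.8 [0.6597 0.2558 0.2575] [-1.5454 -0.0947 -0.1044] [-1.2445  0.0872 -0.5176] -0.09791654462459043
10.1 [0.6627 0.2562 0.2044] [-1.5475 -0.0883 -0.1043] [ 0.1445 -0.0437 -0.2779] -0.09119138269654581
10.4 [0.6666 0.2568 0.1582] [-1.5479 -0.0869 -0.1042] [-0.4608  0.1323  0.7972] -0.08972972605094576
10.8 [0.6566 0.2552 0.2575] [-1.5491 -0.0829 -0.1041] [-0.7764 -0.0919 -0.0487] -0.08552332837474452
11.1 [0.6595 0.2555 0.2061] [-1.5506 -0.0785 -0.1041] [-0.3976 -0.288  -0.1613] -0.08092750351099198
11.4 [0.663  0.256  0.1583] [-1.551  -0.0769 -0.1041] [0.6323 0.5586 0.0895] -0.07929742259370265
```

```bash
python3 -m jog '[[1,0,-0.05,0,0],[1,0,-0.05,0,0],[1,0,-0.05,0,0],[1,0,-0.05,0,0]]'>/dev/null; python3 st.py;python3 -m jog '[[1,0,0.05,0,0]]'>/dev/null; python3 st.py;python3 -m jog '[[1,0,0.05,0,0]]'>/dev/null; python3 st.py;python3 -m jog '[[1,0,0.05,0,0]]'>/dev/null; python3 st.py;python3 -m jog '[[1,0,0.05,0,0]]'>/dev/null; python3 st.py
```

```text
12.0 [0.6466 0.2536 0.3575] [-1.5509 -0.0769 -0.104 ] [-0.9605  0.6005  0.2244] -0.0793014263234113
12.3 [0.6494 0.2539 0.3059] [-1.5524 -0.0722 -0.104 ] [ 0.6093 -0.373   0.8554] -0.07436471795878141
12.6 [0.6528 0.2544 0.2585] [-1.5528 -0.071  -0.104 ] [ 0.6961 -0.0728  1.9288] -0.07311742884476757
12.9 [0.6566 0.255  0.2104] [-1.5526 -0.0713 -0.104 ] [0.8112 0.451  0.8559] -0.07344929911777287
13.2 [0.6605 0.2556 0.1624] [-1.5525 -0.0717 -0.104 ] [0.0594 0.1063 0.5092] -0.07387361171600482
```

```bash
python3 -m jog '[[1,-0.05,0,0,0],[1,-0.05,0,0,0]]'>/dev/null; python3 st.py; python3 -m jog '[[1,0.05,0,0,0],[1,0.05,0,0,0]]'>/dev/null; python3 st.py;python3 -m jog '[[1,-0.05,0,0,0]]'>/dev/null; python3 st.py; python3 -m jog '[[1,0.05,0,0,0]]'>/dev/null; python3 st.py; python3 -m jog '[[1,0.05,0,0,0],[1,-0.05,0,0,0],[1,0,0,0,0]]'>/dev/null; python3 st.py;  python3 -m jog '[[1,-0.05,0,0,0],[1,0.05,0,0,0],[1,0,0,0,0]]'>/dev/null; python3 st.py; python3 -m jog '[[1,0,-0.05,0,0],[1,0,0.05,0,0],[1,0,0,0,0]]'>/dev/null; python3 st.py
```

```text
13.6 [0.5673 0.2658 0.1609] [-1.5496 -0.0822 -0.1064] [1.0683 0.0201 1.8485] -0.0844302082622308
14.0 [0.6638 0.256  0.1697] [-1.5498 -0.0795 -0.105 ] [-0.2029  0.7386  0.1217] -0.08212147445272233
14.3 [0.6133 0.2617 0.1668] [-1.5495 -0.0805 -0.1037] [ 0.1227 -0.0684 -0.9551] -0.08301529008829878
14.6 [0.6651 0.2564 0.1729] [-1.5482 -0.0842 -0.1048] [-0.3677  0.304   0.5013] -0.08711157975901784
15.1 [0.6799 0.2563 0.1692] [-1.5479 -0.0855 -0.1066] [ 0.1942 -0.3587  0.6022] -0.08842232775898484
15.6 [0.646  0.2542 0.152 ] [-1.5599 -0.043  -0.103 ] [ 0.9679 -0.3775 -0.0627] -0.044325432940729215
16.1 [0.662  0.2578 0.1763] [-1.546  -0.0866 -0.1036] [ 0.1733 -0.1092 -0.3564] -0.09007448254715911
```

```bash
python3 -m jog '[[1,-0.05,0,0,0],[1,0.05,0,0,0],[1,0,0,0,0]]'>/dev/null; python3 st.py;python3 -m jog '[[1,-0.05,0,0,0],[1,0.05,0,0,0],[1,0,0,0,0]]'>/dev/null; python3 st.py
```

```text
16.6 [0.6303 0.2555 0.1579] [-1.559  -0.0426 -0.1   ] [ 0.5007 -0.4028  1.1497] -0.04414973502320585
17.1 [0.6033 0.2546 0.1468] [-1.5672 -0.0138 -0.0969] [ 1.0989 -0.1957  0.9264] -0.014230989680426909
```

```bash
python3 -m jog '[[1,-0.03,0,0,0],[1,0.03,0,0,0],[1,0,0,0,0]]'>/dev/null; python3 st.py; python3 -m jog '[[1,0.02,0,0,0]]'>/dev/null; python3 st.py; python3 -m jog '[[1,0.02,0,0,0]]'>/dev/null; python3 st.py; 
```

```text
17.6 [0.604  0.2566 0.1525] [-1.5641 -0.0209 -0.0952] [-0.0633  0.4424 -0.7457] -0.021946847026113936
17.9 [0.6244 0.2549 0.1537] [-1.5636 -0.0221 -0.0953] [ 0.8048 -0.8757  0.8163] -0.023272641785985204
18.2 [0.6438 0.2532 0.1542] [-1.5636 -0.0216 -0.0952] [ 0.1713 -0.3589 -0.2651] -0.02273416380058535
```

```bash
python3 -m jog '[[1,-0.008,0.02,0,0]]'>/dev/null; python3 st.py 2; python3 -m jog '[[1,0,0.03,0,0]]'>/dev/null; python3 st.py 3; python3 -m jog '[[1,0,0.03,0,0]]'>/dev/null; python3 st.py 3; 
```

```text
18.4 [0.6329 0.2541 0.131 ] [-1.5652 -0.0154 -0.0944] [-0.5724  0.7059 -0.9665] -0.016386876128428707
18.65 [0.6312 0.254  0.099 ] [-1.5668 -0.0102 -0.0941] [ 0.9493  0.1903 -0.2446] -0.010958851350914234
18.9 [0.6303 0.2539 0.0684] [-1.5677 -0.0071 -0.0941] [-0.3677  0.3889 -0.1764] -0.007666571297865854
```

Tilt is restored, so I'll touch down softly.

```bash
python3 -m jog '[[1,0.004,0.006,0,0]]'>/dev/null; python3 st.py 3; python3 -m jog '[[1,0,0.004,0,0]]'>/dev/null; python3 st.py 3; python3 -m jog '[[1,0,0.002,0,0]]'>/dev/null; python3 st.py 3
```

```text
19.15 [0.6351 0.2536 0.0636] [-1.5673 -0.0085 -0.0942] [-0.6374  0.3549 -0.0482] -0.00913835045336775
19.4 [0.6352 0.2536 0.0597] [-1.5673 -0.0086 -0.0942] [ 0.0248 -0.4948 -0.6357] -0.009265716119777778
19.65 [0.6351 0.2536 0.0576] [-1.5674 -0.0083 -0.0942] [-0.6252 -0.1544 -0.1714] -0.00892273050502812
```

```bash
python3 -m jog '[[1,0,0.001,0,0]]'>/dev/null; python3 st.py 3; python3 -m jog '[[1,0,0.001,0,0]]'>/dev/null; python3 st.py 3; python3 -m jog '[[1,0,0.001,0,0]]'>/dev/null; python3 st.py 3
```

```text
19.9 [0.635  0.2536 0.0564] [-1.5674 -0.008  -0.0943] [ 0.0904 -0.313   0.1359] -0.008611547710472678
20.15 [0.6351 0.2536 0.0555] [-1.5674 -0.0082 -0.0942] [ 1.5824 -0.1354  1.474 ] -0.008824663581914471
20.4 [0.6352 0.2537 0.0554] [-1.5675 -0.0083 -0.0941] [-3.175  -0.6843  5.1654] -0.008852099801489821
```

```bash
python3 -m jog '[[1,0,0.001,-0.01,0],[1,0,0.001,-0.01,0],[1,0,0.001,-0.01,0]]'; python3 st.py 1; python3 - <<'E'
from h import *
t=Cam("top"); cv2.imwrite("pics/t3.png",cv2.resize(t.f[150:290,140:430],None,fx=2.75,fy=2.75)); s=Cam("scene")
for c,b in((s,(300,165,425,245)),):
    for r in dark(c,(0,0,0),(75,75,75),b,100)[0]: print(r,c.onz(r[0],.057))
cv2.imwrite("pics/s3.png",cv2.resize(s.f[150:280,120:440],None,fx=2.5,fy=2.5))
E
```

```text
time: 20.7
tool_pos: [0.6347, 0.225, 0.0555]
orientation: [-1.563, -0.015, -0.093]
ft_force: [-0.1, 3.4, 5.2]
finger_gap: 0.007
20.75 [0.6348 0.2234 0.0555] [-1.5635 -0.0144 -0.0937] [-0.3313  2.7312  4.2116] -0.01573744572939617
((359.5, 204.5), (79.0, 117.0), 90.0) [0.54968479 0.25150074 0.057     ]
```

View pics/s3.png

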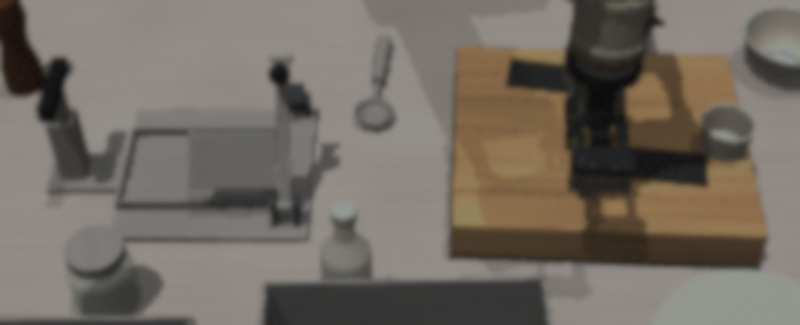

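```bash
python3 -m jog '[[1,0,-0.04,0,0]]'>/dev/null; python3 st.py 3;  python3 - <<'E'
from h import *
w=Cam("wrist"); cv2.imwrite("pics/w4.png",w.f)
s=Cam("scene"); cv2.imwrite("pics/s4.png",cv2.resize(s.f[150:280,240:440],None,fx=4,fy=4))
E
```

```text
21.1 [0.6364 0.2225 0.0983] [-1.5639 -0.02   -0.0943] [ 0.3349 -0.3779 -1.0855] -0.021101169712731682
```

View pics/w4.png

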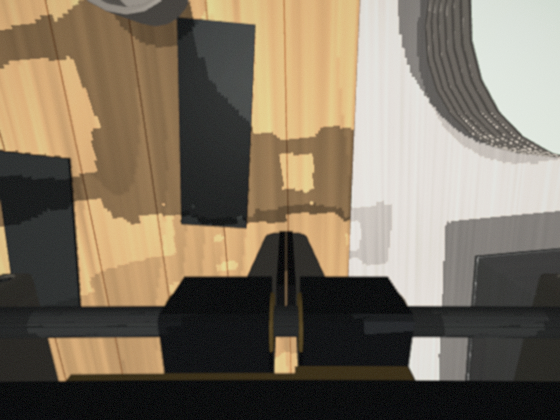

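View pics/s4.png

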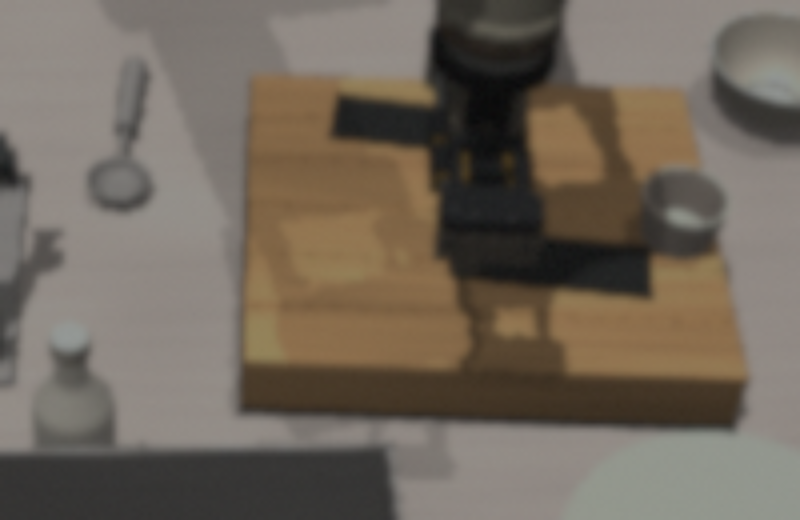

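```bash
python3 - <<'E'
from h import *
np.set_printoptions(precision=4,suppress=True)
w=Cam("wrist")
P=np.array([w.onz(p,.058) for p in((178,17),(255,24),(246,228),(182,223))]); print(P)
c=P.mean(0); f=(P[0]+P[1])/2; n=(P[2]+P[3])/2; d=(f-n); print(c,np.linalg.norm(d),np.degrees(np.arctan2(-d[0],d[1])))
p=c+27e-3*d/np.linalg.norm(d); print("press",p)
s=ctrl.state(); y=s["orientation"][2]; D=p-s["tool_pos"]; print("tool dx,dz",D[0]*np.cos(y)+D[1]*np.sin(y),-D[0]*np.sin(y)+D[1]*np.cos(y))
E
```

```text
[[0.5803 0.3674 0.058 ]
 [0.6278 0.3594 0.058 ]
 [0.6042 0.224  0.058 ]
 [0.557  0.2327 0.058 ]]
[0.5923 0.2959 0.058 ] 0.13703999251728524 -9.82517377549384
press [0.5969 0.3225 0.058 ]
tool dx,dz -0.04543990734597024 0.09605033373935548
```

```bash
python3 -m jog '[[1,-0.015,0,0.03,0],[1,-0.015,0,0.03,0],[1,-0.015,0,0.03,0]]'>/dev/null; python3 st.py 3; python3 -m jog '[[1,0,0.03,0,0]]'>/dev/null; python3 st.py 3
```

```text
21.7 [0.5943 0.314  0.0878] [-1.5703 -0.0043 -0.0973] [ 0.3938  0.3061 -0.5549] -0.004114486175724519
21.95 [0.5962 0.3133 0.0584] [-1.5695 -0.007  -0.0981] [1.0966 0.0902 4.0234] -0.006954808213887276
```

```bash
python3 -m jog '[[1,0,0.001,-0.01,0],[1,0,0.001,-0.01,0],[1,0,0.001,-0.01,0],[1,0,0.001,-0.01,0],[1,0,0.001,-0.01,0]]';  python3 - <<'E'
from h import *
w=Cam("wrist"); cv2.imwrite("pics/w5.png",w.f)
E
```

```text
time: 22.45
tool_pos: [0.5981, 0.2609, 0.0584]
orientation: [-1.562, -0.018, -0.102]
ft_force: [0.2, 2.8, 7.6]
finger_gap: 0.005
```

View pics/w5.png

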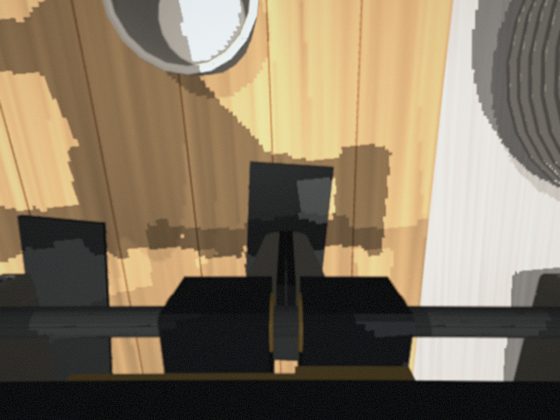

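```bash
cat > far.py <<'E'
import sys
from h import *
np.set_printoptions(precision=4,suppress=True)
w=Cam("wrist"); a=[float(x) for x in sys.argv[1:5]]; z=.058
A,B=w.onz(a[:2],z),w.onz(a[2:],z); e=B-A; L=np.linalg.norm(e); e/=L; d=np.array([-e[1],e[0],0]); 
f=(A+B)/2; c=f-.07*d; n=f-.14*d
E0,E1=np.array([.3789,.0895]),np.array([.6743,.0692]); ed=(E1-E0)/np.linalg.norm(E1-E0); out=np.array([ed[1],-ed[0]])
print("width",L,"yaw",np.arctan2(e[1],e[0]),"centre",c,"overhang near end",(n[:2]-E0)@out,"tcp-centre along",(ctrl.state()["tool_pos"]-c)@d, "across",(ctrl.state()["tool_pos"]-c)@e)
E
python3 far.py 250 162 333 168
```

```text
width 0.04937729807412593 yaw -0.1773521701010744 centre [0.5949 0.241  0.058 ] overhang near end -0.09639476221800969 tcp-centre along 0.01872930831287279 across 0.00010096351898261722
```

```bash
python3 -m jog '[[1,0,0.001,-0.01,0],[1,0,0.001,-0.01,0],[1,0,0.001,-0.01,0],[1,0,0.001,-0.01,0]]'; python3 st.py 2;python3 -m jog '[[1,0,0.001,-0.01,0],[1,0,0.001,-0.01,0],[1,0,0.001,-0.01,0],[1,0,0.001,-0.01,0],[1,0,0.001,-0.01,0]]'; python3 st.py 2
```

```text
time: 22.95
tool_pos: [0.5996, 0.2166, 0.0585]
orientation: [-1.558, -0.027, -0.107]
ft_force: [0.3, 1.4, 8.0]
finger_gap: 0.005
23.05 [0.5997 0.2152 0.0585] [-1.5601 -0.0273 -0.1076] [ 0.1165 -2.5319  8.023 ] -0.0290971711210819
time: 23.55
tool_pos: [0.601, 0.1611, 0.0586]
orientation: [-1.554, -0.039, -0.113]
ft_force: [0.2, 2.3, 6.5]
finger_gap: 0.004
23.65 [0.6011 0.1597 0.0586] [-1.5559 -0.0394 -0.1137] [ 0.565  -2.3525  6.1964] -0.041376364359355655
```

```bash
python3 -m jog '[[1,0,0.001,-0.01,0],[1,0,0.001,-0.01,0],[1,0,0.001,-0.01,0],[1,0,0.001,-0.01,0]]'; python3 st.py 2; python3 - <<'E'
from h import *
w=Cam("wrist"); cv2.imwrite("pics/w6.png",w.f)
E
```

```text
time: 24.05
tool_pos: [0.6019, 0.1163, 0.0586]
orientation: [-1.552, -0.05, -0.118]
ft_force: [-0.1, 1.8, 7.4]
finger_gap: 0.005
24.15 [0.602  0.1149 0.0587] [-1.5535 -0.0496 -0.1186] [-0.5318 -2.0436  6.4967] -0.051122172246530706
```

View pics/w6.png

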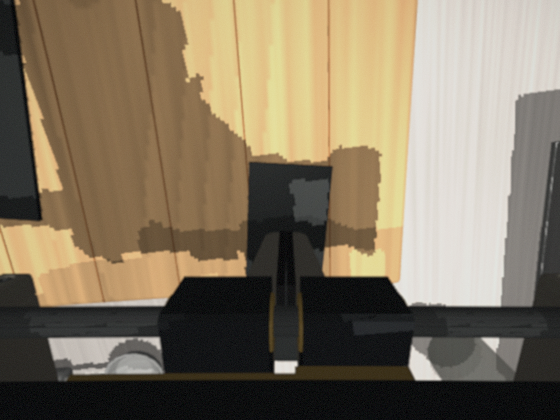

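```bash
python3 far.py 249 161 332 167
```

```text
width 0.04962283128140675 yaw -0.19602491290276364 centre [0.5977 0.0974 0.058 ] overhang near end 0.046562363316750024 tcp-centre along 0.01817562250351772 across 0.0007588125670376779
```

```bash
python3 -m jog '[[1,0,0.001,-0.01,0]]'>/dev/null; python3 st.py 2; python3 -m jog '[[1,0,-0.04,0,0]]'>/dev/null; python3 st.py 3; python3 -m jog '[[0,0,-0.04,0,0]]'>/dev/null; python3 st.py 3; python3 -m jog '[[-1,-0.05,0,0,0],[-1,0.05,0,0,0],[-1,0,0,0,0]]'>/dev/null; python3 st.py 3;
```

```text
24.45 [0.6022 0.1029 0.0586] [-1.555  -0.0523 -0.1196] [ 1.4345 -2.2569  7.4993] -0.05344260144549828
24.7 [0.6018 0.101  0.1008] [-1.5551 -0.0567 -0.121 ] [ 0.281  -0.6904 -0.1891] -0.05781659460384647
24.95 [0.6009 0.0999 0.1422] [-1.555  -0.0605 -0.1217] [ 0.8323  0.1401 -0.9207] -0.061587570316475215
25.4 [0.5559 0.1017 0.1097] [-1.5616  0.0148 -0.1207] [ 0.7274 -0.4223  1.2127] 0.013969580912059243
```

```bash
python3 -m jog '[[-1,0,-0.03,0,0]]'>/dev/null; python3 st.py 2; python3 -m jog '[[-1,0.02,0,-0.028,0.04],[-1,0.02,0,-0.028,0.04]]'>/dev/null; python3 st.py 3;  python3 - <<'E'
from h import *
w=Cam("wrist"); cv2.imwrite("pics/w7.png",w.f); s=Cam("scene"); cv2.imwrite("pics/s7.png",cv2.resize(s.f[150:280,240:440],None,fx=4,fy=4))
E
```

```text
25.6 [0.5619 0.1011 0.1457] [-1.5605  0.0018 -0.1209] [ 0.2821 -0.0325 -0.1158] 0.0009810698221079939
25.95 [0.5984 0.0404 0.1492] [-1.5586 -0.0077 -0.2   ] [-0.282   0.6418  0.4853] -0.008425789646272719
```

View pics/w7.png

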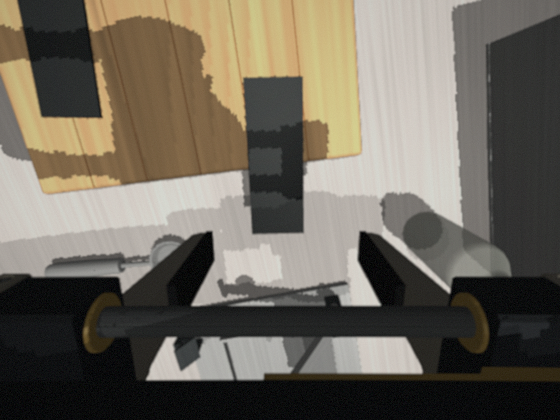

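View pics/s7.png

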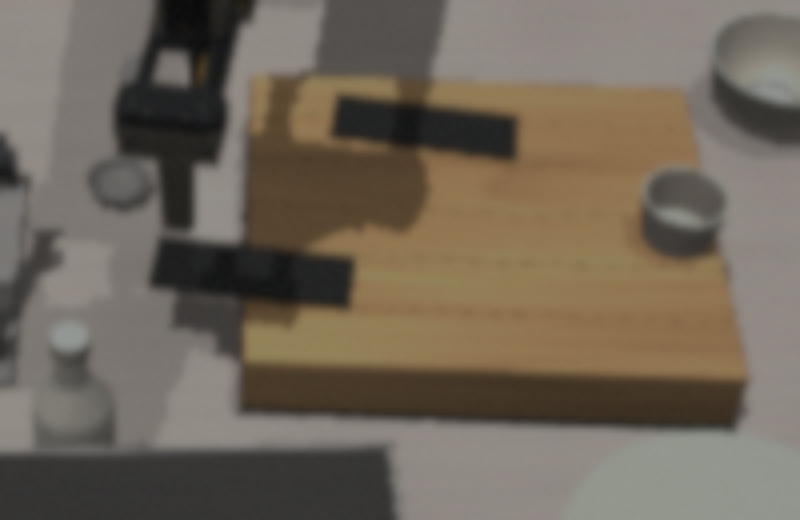

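```bash
cat > four.py <<'E'
import sys
from h import *
np.set_printoptions(precision=4,suppress=True)
# corners: far-left far-right near-right near-left (px), z, grasp offset
w=Cam("wrist"); a=np.array([float(x) for x in sys.argv[1:9]]).reshape(4,2); z=float(sys.argv[9]); g=float(sys.argv[10])
P=np.array([w.onz(p,z) for p in a]); c=P.mean(0); d=(P[0]+P[1]-P[2]-P[3])/2; L=np.linalg.norm(d); d/=L
p=c-g*d; s=ctrl.state(); y=s["orientation"][2]; D=p-s["tool_pos"]
print("len",L,"yaw",np.arctan2(-d[0],d[1]),"centre",c,"grasp",p,"tool dx,dz",D[0]*np.cos(y)+D[1]*np.sin(y),-D[0]*np.sin(y)+D[1]*np.cos(y),"turn",y-np.arctan2(-d[0],d[1]))
E
python3 four.py 244 77 302 77 303 233 252 233 .058 .047
```

```text
len 0.13882842003084975 yaw -0.17764102192303088 centre [0.5966 0.0873 0.058 ] grasp [0.5883 0.041  0.058 ] tool dx,dz -0.007170954999104767 -0.003264677622329115 turn -0.01923523934773852
```

```bash
python3 -m jog '[[-1,-0.007,0.03,-0.003,-0.019]]'>/dev/null; python3 st.py 3; python3 -m jog '[[-1,0,0.03,0,0]]'>/dev/null; python3 st.py 3; python3 -m jog '[[-1,0,0.03,0,0]]'>/dev/null; python3 st.py 3;  python3 - <<'E'
from h import *
w=Cam("wrist"); cv2.imwrite("pics/w8.png",w.f)
E
```

```text
26.35 [0.5866 0.0428 0.116 ] [-1.5586  0.0008 -0.1769] [-0.0193 -0.7096 -0.0674] 0.0004052382735393323
26.6 [0.5854 0.0438 0.0852] [-1.5587  0.0041 -0.1764] [-0.0367  0.5982  0.5215] 0.0036837057960932285
26.85 [0.5847 0.0445 0.0553] [-1.5587  0.0064 -0.1762] [ 0.5989  0.2192 -0.1992] 0.005925344406382038
```

View pics/w8.png

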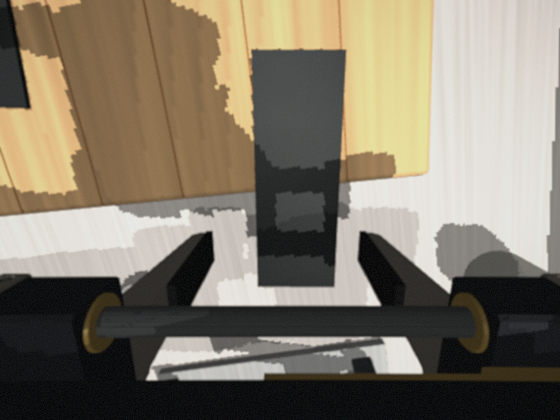

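```bash
python3 -m jog '[[-1,0.003,0.008,-0.003,0]]'>/dev/null; python3 st.py 3; python3 -m jog '[[-0.3,0,0,0,0],[-0.1,0,0,0,0],[1,0,0,0,0],[1,0,0,0,0],[1,0,0,0,0]]' 25; python3 -m jog '[[1,0,0,0,0],[1,0,0,0,0],[1,0,0,0,0]]'; python3 st.py 2
```

```text
27.15 [0.5888 0.0406 0.0492] [-1.5586  0.0027 -0.1766] [0.2491 0.2055 0.4238] 0.0022813146952342933
time: 27.65
tool_pos: [0.5898, 0.0403, 0.0508]
orientation: [-1.558, 0.0, -0.177]
ft_force: [0.7, -0.5, -0.1]
finger_gap: 0.589
time: 27.95
tool_pos: [0.5898, 0.0404, 0.0508]
orientation: [-1.559, 0.0, -0.177]
ft_force: [-0.7, -0.2, -0.3]
finger_gap: 0.531
28.05 [0.5898 0.0404 0.0508] [-1.5585  0.0005 -0.1768] [ 0.5082  0.0651 -0.0635] 0.0001138146595929257
```

```bash
python3 -m jog '[[1,0,-0.015,0,0],[1,0,-0.015,0,0]]'; python3 st.py 2;python3 -m jog '[[1,0,-0.03,0,0],[1,0,-0.03,0,0],[1,0,-0.03,0,0],[1,0,-0.03,0,0]]'; python3 st.py 3;  python3 - <<'E'
from h import *
w=Cam("wrist"); cv2.imwrite("pics/w9.png",w.f); s=Cam("scene"); cv2.imwrite("pics/s9.png",cv2.resize(s.f[100:300,120:440],None,fx=2.5,fy=2.5))
E
```

```text
time: 28.25
tool_pos: [0.5877, 0.0403, 0.0801]
orientation: [-1.559, 0.006, -0.177]
ft_force: [-0.1, -0.3, -0.6]
finger_gap: 0.533
28.35 [0.5899 0.04   0.0824] [-1.5585  0.0001 -0.1767] [ 0.6202 -0.6587 -1.0046] -0.00024865645360705457
time: 28.75
tool_pos: [0.5862, 0.0389, 0.2024]
orientation: [-1.559, 0.009, -0.177]
ft_force: [0.7, -0.8, 0.2]
finger_gap: 0.536
28.9 [0.588  0.0386 0.2037] [-1.5588  0.0038 -0.1768] [-0.0983  1.2118 -2.146 ] 0.0034345736378269542
```

View pics/w9.png

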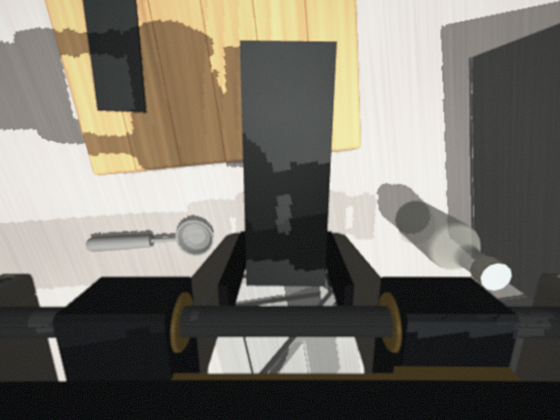

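View pics/s9.png

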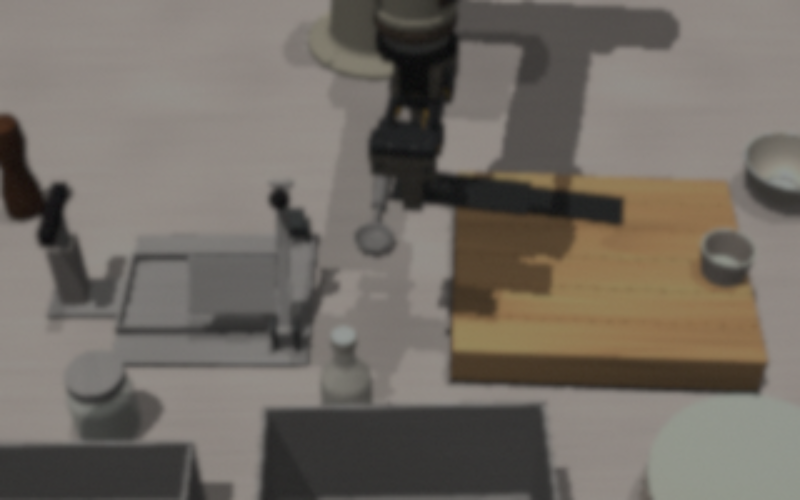

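```bash
python3 far.py 240 41 336 42 | head -1; python3 - <<'E'
from h import *
w=Cam("wrist"); s=ctrl.state(); y=s["orientation"][2]
f=(w.onz((240,41),.21)+w.onz((336,42),.21))/2-s["tool_pos"]
print("far end rel tool x,z", f[0]*np.cos(y)+f[1]*np.sin(y), -f[0]*np.sin(y)+f[1]*np.cos(y))
E
python3 -m jog '[[1,0,-0.025,0,-0.05],[1,0,-0.025,0,-0.05],[1,0,0,0,-0.05]]'; python3 st.py 2;  python3 -m jog '[[1,-0.01,0,-0.03,0],[1,-0.01,0,-0.03,0],[1,-0.01,0,-0.03,0],[1,-0.01,0,-0.03,0],[1,-0.01,0,-0.03,0]]'; python3 -m jog '[[1,0,0,-0.03,0],[1,0,0,-0.03,0],[1,0,0,-0.03,0],[1,0,0,-0.02,0],[1,0,0,-0.01,0]]'; python3 st.py 2;
```

```text
width 0.09334606955323783 yaw -0.18907299466696614 centre [0.6003 0.1208 0.058 ] overhang near end 0.02304871363724633 tcp-centre along -0.08318000258198106 across 0.0006341420862724118
far end rel tool x,z 0.0014480654898448055 0.11414840009338323
time: 29.4
tool_pos: [0.5825, 0.0388, 0.2435]
orientation: [-1.556, 0.023, -0.022]
ft_force: [-0.5, -0.2, -0.5]
finger_gap: 0.538
29.5 [0.581  0.039  0.2405] [-1.5552  0.0282 -0.0237] [ 0.053   0.0266 -1.0069] 0.02992554258116753
time: 30.0
tool_pos: [0.5223, -0.1094, 0.2302]
orientation: [-1.55, 0.042, -0.023]
ft_force: [-0.2, -0.7, -1.0]
finger_gap: 0.535
time: 30.5
tool_pos: [0.5129, -0.234, 0.2182]
orientation: [-1.543, 0.055, -0.034]
ft_force: [-0.3, 0.2, -0.1]
finger_gap: 0.534
30.6 [ 0.5131 -0.2334  0.2184] [-1.5428  0.0551 -0.0332] [ 0.7127 -0.1226 -0.9865] 0.06126280179510868
```

```bash
python3 -m jog '[[1,0,-0.04,0,0]]'>/dev/null; python3 st.py 3; python3 -m jog '[[1,0,-0.04,0,0],[1,0,0.04,0,0],[1,0,0,0,0]]'; python3 st.py 3
```

```text
30.85 [ 0.5167 -0.2343  0.2608] [-1.5453  0.0507 -0.0326] [ 0.2818 -0.1176 -0.2837] 0.056270088140151664
time: 31.15
tool_pos: [0.5145, -0.229, 0.2555]
orientation: [-1.539, 0.059, -0.03]
ft_force: [-1.2, 0.5, -2.4]
finger_gap: 0.531
31.3 [ 0.5205 -0.2338  0.2674] [-1.5516  0.0402 -0.0305] [ 1.0509  0.8745 -0.1264] 0.04406375982992028
```

```bash
python3 -m jog '[[1,0,-0.05,0,0],[1,0,0.05,0,0],[1,0,0,0,0]]'; python3 st.py 3; python3 -m jog '[[1,0,-0.05,0,0],[1,0,0.05,0,0],[1,0,0,0,0]]'; python3 st.py 3; python3 -m jog '[[1,0.05,0,0,0],[1,-0.05,0,0,0],[1,0,0,0,0]]'; python3 st.py 3
```

```text
time: 31.6
tool_pos: [0.5206, -0.233, 0.2734]
orientation: [-1.551, 0.041, -0.03]
ft_force: [-1.2, 1.1, -3.6]
finger_gap: 0.536
31.75 [ 0.5286 -0.2388  0.2891] [-1.5678  0.016  -0.0305] [-0.0421  0.029   0.8042] 0.014917320339686846
time: 32.05
tool_pos: [0.5304, -0.2401, 0.2943]
orientation: [-1.572, 0.01, -0.031]
ft_force: [-1.5, 0.9, -4.8]
finger_gap: 0.533
32.2 [ 0.5386 -0.246   0.3118] [-1.5907 -0.0179 -0.0305] [0.0043 0.5484 0.9521] -0.02603216486790405
time: 32.5
tool_pos: [0.5453, -0.252, 0.3056]
orientation: [-1.585, -0.009, -0.03]
ft_force: [0.9, -0.5, 0.4]
finger_gap: 0.535
32.65 [ 0.5493 -0.2538  0.3114] [-1.592  -0.0215 -0.0301] [ 0.1071 -0.0242  0.3549] -0.029684392197700582
```

```bash
python3 -m jog '[[1,0,0.04,0,0]]'>/dev/null; python3 st.py 3; python3 - <<'E'
from h import *
w=Cam("wrist"); cv2.imwrite("pics/w10.png",w.f); s=Cam("scene"); cv2.imwrite("pics/s10.png",cv2.resize(s.f[100:300,20:340],None,fx=2.5,fy=2.5))
t=Cam("top"); cv2.imwrite("pics/t10.png",cv2.resize(t.f[150:290,250:430],None,fx=4,fy=4,interpolation=cv2.INTER_CUBIC))
E
```

```text
32.9 [ 0.5507 -0.2549  0.2733] [-1.5929 -0.0228 -0.0299] [ 0.5114 -0.2811 -0.3646] -0.031312068678118976
```

View pics/w10.png

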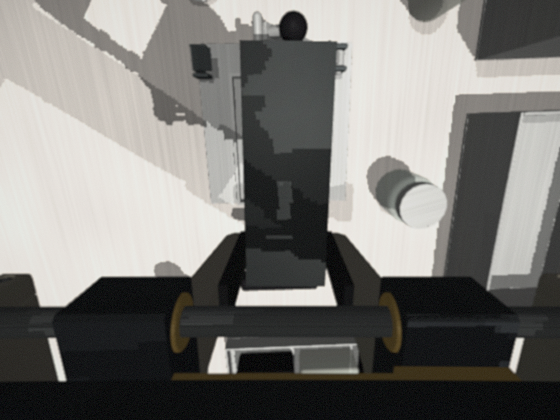

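View pics/s10.png

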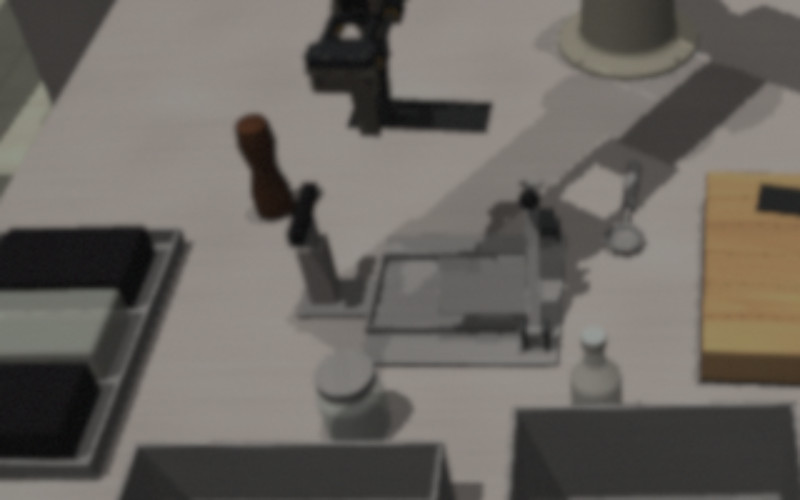

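View pics/t10.png

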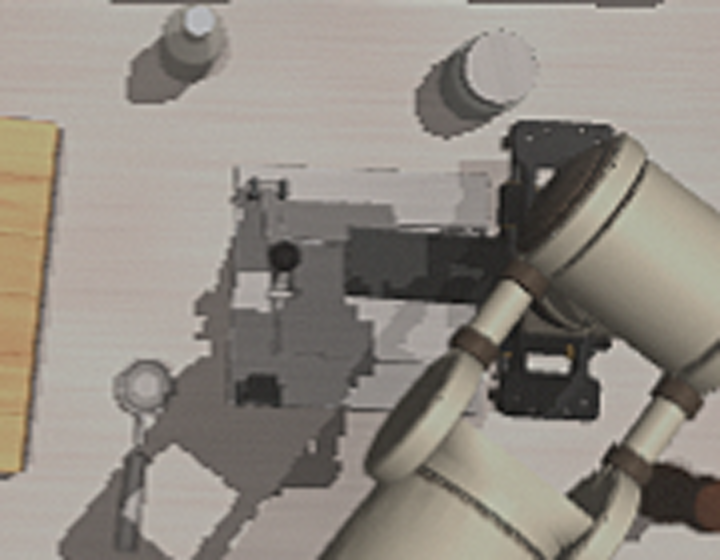

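```bash
python3 -m jog '[[1,-0.012,0.04,-0.012,-0.01]]'>/dev/null; python3 st.py 3; python3 -m jog '[[1,0,0.04,0,0]]'>/dev/null; python3 st.py 3; python3 -m jog '[[1,0,0.04,0,0]]'>/dev/null; python3 st.py 3;python3 -m jog '[[1,0,0.04,0,0]]'>/dev/null; python3 st.py 3;
```

```text
33.3 [ 0.5391 -0.2677  0.2346] [-1.5933 -0.0233 -0.0212] [ 0.4541  0.2225 -0.7656] -0.03210732648863246
33.55 [ 0.5395 -0.2677  0.1942] [-1.591  -0.0207 -0.0213] [-0.6654  0.068   0.0425] -0.02870614059722776
33.8 [ 0.5399 -0.2677  0.1544] [-1.5892 -0.0185 -0.0211] [-0.4461 -0.3419 -1.1952] -0.02578933444002285
34.05 [ 0.5402 -0.2679  0.1148] [-1.5876 -0.0164 -0.0209] [-0.2314 -0.5877 -0.5858] -0.023158876542162865
```

```bash
python3 -m jog '[[1,-0.002,0.035,0,0]]'>/dev/null; python3 st.py 3; python3 -m jog '[[1,0,0.03,0,0]]'>/dev/null; python3 st.py 3; python3 - <<'E'
from h import *
w=Cam("wrist"); cv2.imwrite("pics/w11.png",w.f); s=Cam("scene"); cv2.imwrite("pics/s11.png",cv2.resize(s.f[150:260,120:280],None,fx=5,fy=5,interpolation=cv2.INTER_CUBIC))
E
```

```text
34.3 [ 0.5384 -0.2681  0.0806] [-1.5865 -0.0149 -0.021 ] [0.8016 0.4884 0.3726] -0.021321293458777646
34.55 [ 0.5387 -0.2684  0.0516] [-1.5857 -0.014  -0.0209] [-0.0388 -0.5099 -0.541 ] -0.020143657460081066
```

View pics/w11.png

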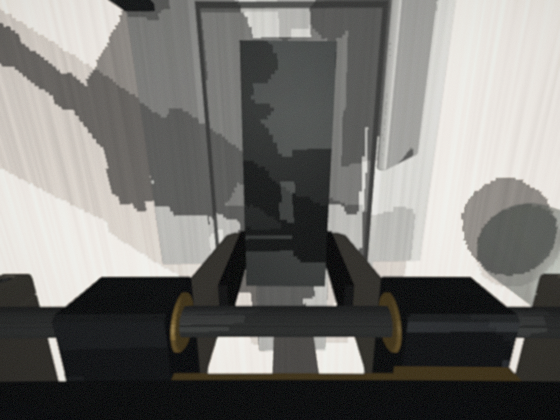

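View pics/s11.png

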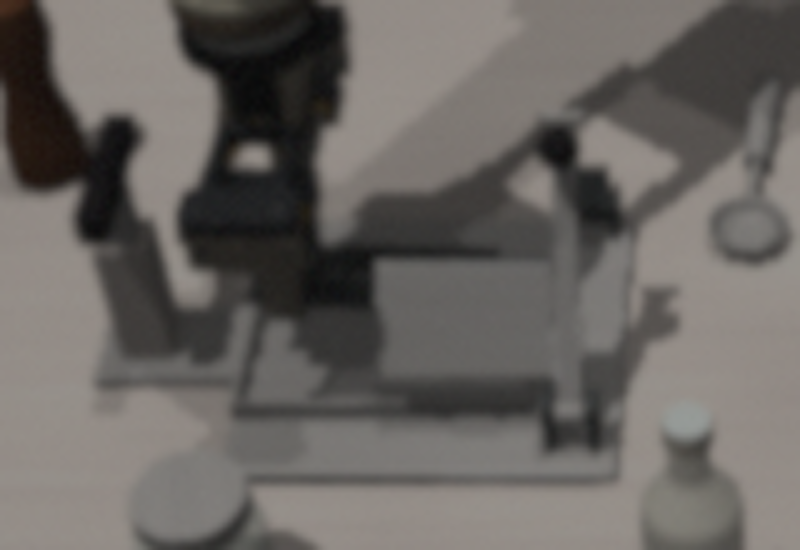

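```bash
python3 - <<'E'
from h import *
np.set_printoptions(precision=4,suppress=True)
w=Cam("wrist")
for p in((199,6),(388,4),(213,200),(374,150),(295,5)): print(p,w.onz(p,.02))
s=ctrl.state()["tool_pos"]
f=(w.onz((240,41),.057)+w.onz((336,41),.057))/2; print("strip far",f, "centre",f-[.07*.02,.07,0])
E
```

```text
(199, 6) [ 0.4916 -0.1261  0.02  ]
(388, 4) [ 0.6056 -0.1268  0.02  ]
(213, 200) [ 0.4886 -0.2471  0.02  ]
(374, 150) [ 0.6031 -0.214   0.02  ]
(295, 5) [ 0.5493 -0.1263  0.02  ]
strip far [ 0.5437 -0.1539  0.057 ] centre [ 0.5423 -0.2239  0.057 ]
```

```bash
python3 -m jog '[[1,0.002,0.02,0,0]]'>/dev/null; python3 st.py 3; python3 -m jog '[[1,0,0.015,0,0]]'>/dev/null; python3 st.py 3;python3 -m jog '[[1,0,0.003,0,0]]'>/dev/null; python3 st.py 3
```

```text
34.95 [ 0.5423 -0.2697  0.0336] [-1.588  -0.017  -0.0207] [-0.6354  0.4954 -0.4033] -0.023863587664886943
35.2 [ 0.5419 -0.2694  0.0177] [-1.5867 -0.0153 -0.0207] [ 0.2063 -0.3839 -0.7895] -0.021799839797544074
35.45 [ 0.5418 -0.2694  0.0146] [-1.5865 -0.015  -0.0208] [-0.5425 -0.2777 -0.0816] -0.021435783204029057
```

```bash
python3 -m jog '[[1,0,0.002,0,0],[-0.25,0,0,0,0],[-0.25,0,0,0,0],[-0.25,0,0,0,0],[-0.25,0,0,0,0]]'; python3 st.py 3; python3 -m jog '[[-0.25,0,-0.03,0,0]]'>/dev/null; python3 st.py 3; python3 -m jog '[[-0.25,0,-0.03,0,0]]'>/dev/null; python3 st.py 3;python3 -m jog '[[-0.25,0,-0.03,0,0]]'>/dev/null; python3 st.py 3;python3 - <<'E'
from h import *
w=Cam("wrist"); cv2.imwrite("pics/w12.png",w.f)
E
```

```text
time: 35.95
tool_pos: [0.5425, -0.27, 0.0136]
orientation: [-1.588, -0.017, -0.021]
ft_force: [0.1, -0.5, -0.5]
finger_gap: 0.623
36.1 [ 0.5425 -0.2699  0.0135] [-1.5875 -0.0165 -0.0208] [0.0551 0.033  0.4274] -0.02320401791308857
36.35 [ 0.5435 -0.2706  0.0455] [-1.5903 -0.0203 -0.0208] [-0.0355 -0.6956 -0.5627] -0.027887902539316833
36.6 [ 0.5441 -0.2708  0.0767] [-1.5925 -0.0232 -0.0207] [-0.2789 -0.09   -0.7446] -0.031525627973905124
36.85 [ 0.5441 -0.2707  0.107 ] [-1.5938 -0.025  -0.0207] [ 0.1518 -0.49   -0.225 ] -0.03374949612068878
```

View pics/w12.png

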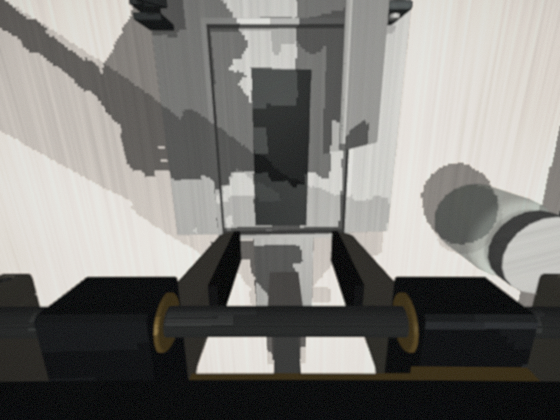

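```bash
python3 four.py 253 68 310 70 307 226 255 224 .011 0; python3 -m jog '[[1,0,-0.04,0,0],[1,0,-0.04,0,0],[1,0,-0.04,0,0],[1,0,-0.03,0,0]]'; python3 st.py 3; python3 -m jog '[[1,-0.008,0,0.04,0.02],[1,-0.008,0,0.04,0.02],[1,-0.008,0,0.04,0.02],[1,-0.008,0,0.04,0.02],[1,-0.008,0,0.04,0.02]]'; python3 -m jog '[[1,-0.004,0,0.04,0.02],[1,-0.004,0,0.04,0.02],[1,-0.004,0,0.04,0.02],[1,0,0,0.04,0.02],[1,0,0,0.02,0.02]]'; python3 st.py 3
```

```text
len 0.13878703486381516 yaw -0.028303300608667446 centre [ 0.5425 -0.2229  0.011 ] grasp [ 0.5425 -0.2229  0.011 ] tool dx,dz -0.0010643890587845265 0.04671835291459467 turn 0.007546657379050324
time: 37.35
tool_pos: [0.5338, -0.2625, 0.243]
orientation: [-1.575, 0.001, -0.021]
ft_force: [0.8, 0.2, -0.4]
finger_gap: 0.296
37.5 [ 0.5345 -0.263   0.243 ] [-1.5763 -0.0013 -0.0214] [-0.4281 -0.7162 -0.427 ] -0.004310461352091011
time: 38.0
tool_pos: [0.5003, -0.0566, 0.2248]
orientation: [-1.569, 0.021, -0.134]
ft_force: [0.9, 0.4, -0.7]
finger_gap: 0.005
time: 38.5
tool_pos: [0.509, 0.1328, 0.2073]
orientation: [-1.574, 0.049, -0.238]
ft_force: [0.7, -0.1, 0.8]
finger_gap: 0.005
38.65 [0.5091 0.1307 0.2077] [-1.5749  0.0484 -0.2365] [-0.1483 -0.1059  0.2327] 0.047860373513584076
```

```bash
python3 -m jog '[[1,-0.027,0,0.032,0],[1,-0.027,0,0.032,0],[1,-0.027,0,0.032,0]]'>/dev/null; python3 st.py 3; python3 -m jog '[[1,0,-0.05,0,0],[1,0,0.05,0,0],[1,0,0,0,0]]'>/dev/null; python3 st.py 3
```

```text
39.1 [0.4522 0.2389 0.2062] [-1.5804  0.0534 -0.2426] [ 0.244  -0.4019 -0.7887] 0.051825027123287626
39.55 [0.4595 0.2357 0.2205] [-1.5767  0.042  -0.2465] [-0.0109  0.0045  0.3391] 0.040057752278760184
```

```bash
python3 -m jog '[[1,0,-0.05,0,0],[1,0,0.05,0,0],[1,0,0,0,0]]'>/dev/null; python3 st.py 3; python3 -m jog '[[1,0,-0.05,0,0],[1,0,0.05,0,0],[1,0,0,0,0]]'>/dev/null; python3 st.py 3; python3 - <<'E'
from h import *
w=Cam("wrist"); cv2.imwrite("pics/w13.png",w.f)
E
```

```text
40.0 [0.4712 0.2365 0.2397] [-1.5633  0.0156 -0.2485] [ 0.0291 -0.7994  0.9065] 0.010479716493438929
40.45 [0.4841 0.2393 0.2592] [-1.546  -0.0176 -0.2488] [0.1519 1.2567 0.188 ] -0.026951099959187097
```

View pics/w13.png

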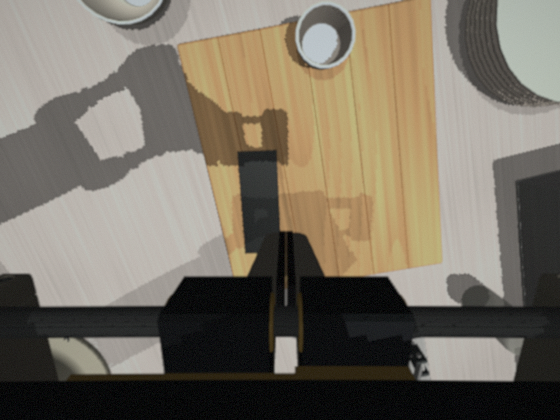

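```bash
python3 far.py 239 152 278 150; python3 four.py 239 152 278 150 282 254 245 252 .058 -.019
```

```text
width 0.04957808738883116 yaw -0.1990331077171764 centre [0.4516 0.2229 0.058 ] overhang near end -0.06863127493445075 tcp-centre along 0.022255908052998177 across 0.02811206163515854
len 0.13940421592334645 yaw -0.22159506686310793 centre [0.4495 0.2234 0.058 ] grasp [0.4536 0.2419 0.058 ] tool dx,dz -0.029135572808698572 -0.004395204858303204 turn -0.02709869627455741
```

```bash
python3 -m jog '[[1,-0.028,0.03,-0.004,-0.02]]'>/dev/null; python3 st.py 3; python3 -m jog '[[1,0,0.04,0,0]]'>/dev/null; python3 st.py 3; python3 -m jog '[[1,0,0.04,0,0]]'>/dev/null; python3 st.py 3;python3 -m jog '[[1,0,0.04,0,0]]'>/dev/null; python3 st.py 3
```

```text
40.85 [0.4543 0.2426 0.226 ] [-1.5491 -0.0128 -0.228 ] [ 0.6764 -0.336   1.2421] -0.02133675119354006
41.1 [0.4552 0.2431 0.1861] [-1.5502 -0.011  -0.2285] [ 0.0931 -0.3068  0.8068] -0.01922348634694515
41.35 [0.4558 0.2436 0.1465] [-1.5512 -0.0092 -0.2287] [ 0.8233 -1.2466  0.8652] -0.017126701095547148
41.6 [0.4561 0.2441 0.1071] [-1.5522 -0.0073 -0.2288] [0.3411 0.4004 0.3149] -0.014951137209856746
```

```bash
python3 -m jog '[[1,-0.002,0.04,0,0]]'>/dev/null; python3 st.py 3; python3 -m jog '[[1,0,0.007,0,0]]'>/dev/null; python3 st.py 3; python3 -m jog '[[1,0,0.003,0,0]]'>/dev/null; python3 st.py 3;
```

```text
41.85 [0.454  0.2451 0.0678] [-1.5532 -0.0052 -0.2286] [-0.8382  0.2566 -0.2207] -0.012700846789930331
42.1 [0.4551 0.2455 0.0623] [-1.5523 -0.0071 -0.2286] [ 0.2716  0.0195 -0.4553] -0.014834717644905737
42.35 [0.4554 0.2456 0.0597] [-1.552  -0.0076 -0.2286] [-0.8479 -0.153   0.1753] -0.015328157677726217
```

```bash
python3 -m jog '[[1,0,0.002,0,0]]'>/dev/null; python3 st.py 3; python3 -m jog '[[1,0,0.001,-0.01,0],[1,0,0.001,-0.01,0],[1,0,0.001,-0.01,0],[1,0,0.001,-0.01,0]]'; python3 st.py 2;python3 - <<'E'
from h import *
w=Cam("wrist"); cv2.imwrite("pics/w14.png",w.f)
E
```

```text
42.6 [0.4559 0.2458 0.0585] [-1.5516 -0.0084 -0.2285] [-1.6142 -0.2821  4.4538] -0.016233956379975822
time: 43.0
tool_pos: [0.4523, 0.2082, 0.0585]
orientation: [-1.543, -0.02, -0.227]
ft_force: [-0.1, 2.5, 6.9]
finger_gap: 0.004
43.1 [0.4522 0.2072 0.0585] [-1.5443 -0.0196 -0.2281] [-0.1498 -2.7775  7.356 ] -0.028324350428834855
```

View pics/w14.png

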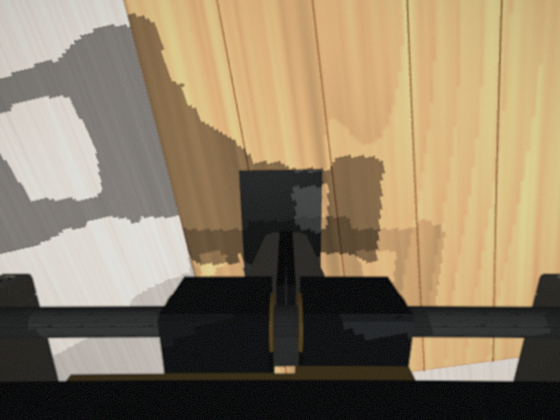

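```bash
python3 far.py 240 171 322 170;  python3 -m jog '[[1,0,0.001,-0.01,0],[1,0,0.001,-0.01,0],[1,0,0.001,-0.01,0],[1,0,0.001,-0.01,0]]'; python3 st.py 2; python3 -m jog '[[1,0,0.001,-0.01,0],[1,0,0.001,-0.01,0],[1,0,0.001,-0.01,0]]'; python3 st.py 2;python3 - <<'E'
from h import *
w=Cam("wrist"); cv2.imwrite("pics/w15.png",w.f)
E
```

```text
width 0.04906682747892876 yaw -0.2180967547832696 centre [0.4453 0.1862 0.058 ] overhang near end -0.03181882187761281 tcp-centre along 0.02209956224005803 across 0.0021698934813576794
time: 43.6
tool_pos: [0.4491, 0.1687, 0.0586]
orientation: [-1.537, -0.032, -0.227]
ft_force: [-0.1, 1.0, 7.1]
finger_gap: 0.006
43.7 [0.449  0.1677 0.0586] [-1.5385 -0.032  -0.228 ] [ 0.0065 -2.0849  7.9668] -0.04038902157900548
time: 44.0
tool_pos: [0.4469, 0.1385, 0.0587]
orientation: [-1.533, -0.042, -0.228]
ft_force: [1.4, 2.7, 6.9]
finger_gap: 0.006
44.1 [0.4468 0.1375 0.0587] [-1.5345 -0.0421 -0.229 ] [ 0.1982 -2.0661  8.7162] -0.049612486459933436
```

View pics/w15.png

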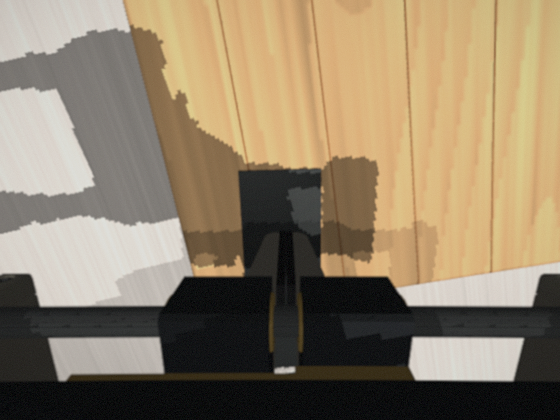

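```bash
python3 -m jog '[[1,0,0.001,-0.01,0],[1,0,0.001,-0.01,0]]'; python3 st.py 2; python3 -m jog '[[1,0,-0.04,0,0]]'>/dev/null; python3 st.py 3; python3 -m jog '[[0,0,-0.04,0,0]]'>/dev/null; python3 st.py 3; python3 -m jog '[[-1,0,-0.03,0,0]]'>/dev/null; python3 st.py 3;python3 -m jog '[[-1,-0.05,0,0,0],[-1,0.05,0,0,0],[-1,0,0,0,0]]'>/dev/null; python3 st.py 3;
```

```text
time: 44.35
tool_pos: [0.4456, 0.1181, 0.0587]
orientation: [-1.532, -0.049, -0.228]
ft_force: [-0.0, 2.9, 8.0]
finger_gap: 0.004
44.45 [0.4455 0.1172 0.0587] [-1.533  -0.0492 -0.2291] [-0.091  -2.0698  7.0938] -0.055538842536170474
44.7 [0.4451 0.1157 0.1008] [-1.5322 -0.0542 -0.2295] [-0.3472 -0.5365 -0.2258] -0.06059261481071587
44.95 [0.4439 0.1144 0.1421] [-1.5315 -0.058  -0.2296] [ 0.5346 -0.4558 -0.4447] -0.0644382045977947
45.2 [0.4424 0.1135 0.172 ] [-1.5313 -0.0594 -0.2297] [-0.3367 -0.2318 -0.2127] -0.065833916559626
45.65 [0.4105 0.1162 0.1504] [-1.5391 -0.0183 -0.2269] [ 0.4062 -0.1154  0.5658] -0.024012790684397878
```

```bash
python3 -m jog '[[-1,0.016,0,-0.03,0],[-1,0.016,0,-0.03,0]]'>/dev/null; python3 st.py 3;  python3 - <<'E'
from h import *
w=Cam("wrist"); cv2.imwrite("pics/w16.png",w.f)
E
```

```text
46.0 [0.4315 0.0508 0.1513] [-1.5374 -0.0244 -0.2253] [ 1.1839 -0.5338  0.0337] -0.025503161745151104
```

View pics/w16.png

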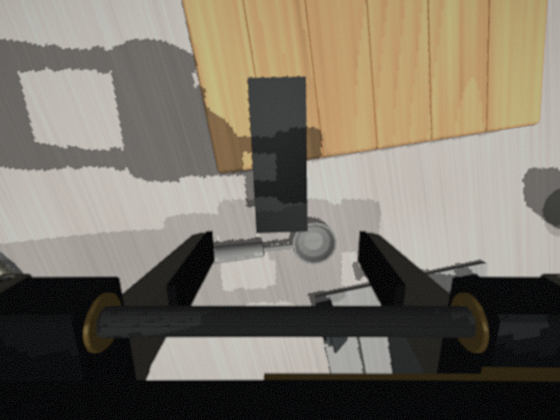

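```bash
python3 four.py 248 77 306 76 307 231 256 232 .058 .047
```

```text
len 0.139403028198798 yaw -0.1998449929022153 centre [0.438  0.0983 0.058 ] grasp [0.4287 0.0522 0.058 ] tool dx,dz -0.0015949949561566215 -0.0005080869727054273 turn -0.022906565467197992
```

```bash
python3 -m jog '[[-1,-0.001,0.03,0,-0.022]]'>/dev/null; python3 st.py 3; python3 -m jog '[[-1,0,0.03,0,0]]'>/dev/null; python3 st.py 3; python3 -m jog '[[-1,0,0.03,0,0]]'>/dev/null; python3 st.py 3;  python3 - <<'E'
from h import *
w=Cam("wrist"); cv2.imwrite("pics/w17.png",w.f)
E
```

```text
46.35 [0.4288 0.0545 0.1197] [-1.5376 -0.0198 -0.1997] [ 0.1769 -0.1049 -0.6962] -0.020232490066198316
46.6 [0.4285 0.0561 0.0894] [-1.5376 -0.0169 -0.199 ] [ 0.4876 -0.4661 -0.0223] -0.017367730777311685
46.85 [0.4286 0.0572 0.0598] [-1.5376 -0.0149 -0.1987] [-0.3653 -0.3535  0.4397] -0.015371087562964458
```

View pics/w17.png

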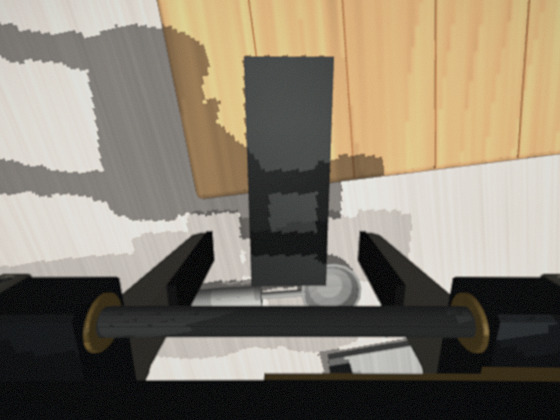

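```bash
python3 -m jog '[[-1,0.001,0.011,-0.005,0]]'>/dev/null; python3 st.py 3; python3 -m jog '[[-0.3,0,0,0,0],[-0.1,0,0,0,0],[1,0,0,0,0],[1,0,0,0,0],[1,0,0,0,0]]' 25; python3 -m jog '[[1,0,0,0,0],[1,0,0,0,0],[1,0,0,0,0]]'; python3 st.py 2;python3 -m jog '[[1,0,-0.015,0,0],[1,0,-0.015,0,0]]'; python3 st.py 3;python3 -m jog '[[1,0,-0.03,0,0],[1,0,-0.03,0,0],[1,0,-0.03,0,0],[1,0,-0.03,0,0],[1,0,-0.03,0,0]]'; python3 st.py 3;  python3 - <<'E'
from h import *
w=Cam("wrist"); cv2.imwrite("pics/w18.png",w.f)
E
```

```text
47.15 [0.4301 0.0519 0.0499] [-1.5375 -0.0175 -0.1994] [-0.325   0.9945  0.612 ] -0.017552766702728206
time: 47.65
tool_pos: [0.431, 0.0516, 0.0512]
orientation: [-1.537, -0.019, -0.2]
ft_force: [-0.6, -0.4, 0.4]
finger_gap: 0.586
time: 47.95
tool_pos: [0.431, 0.0516, 0.0512]
orientation: [-1.537, -0.019, -0.2]
ft_force: [-0.8, -0.1, -0.6]
finger_gap: 0.532
48.05 [0.431  0.0516 0.0512] [-1.5374 -0.0195 -0.1998] [ 0.3259 -0.0992 -0.0202] -0.019563928660724983
time: 48.25
tool_pos: [0.4279, 0.0512, 0.0797]
orientation: [-1.538, -0.014, -0.2]
ft_force: [0.4, -0.8, -0.3]
finger_gap: 0.535
48.4 [0.4291 0.0509 0.0801] [-1.5375 -0.0168 -0.1997] [ 0.3902 -0.1302 -0.6903] -0.01691154542243556
time: 48.9
tool_pos: [0.4199, 0.0475, 0.225]
orientation: [-1.538, 0.002, -0.2]
ft_force: [0.4, -0.9, -0.3]
finger_gap: 0.535
49.05 [0.4215 0.0472 0.2258] [-1.5378 -0.0028 -0.1998] [ 0.9642  0.3375 -1.45  ] -0.0026889266555993885
```

View pics/w18.png

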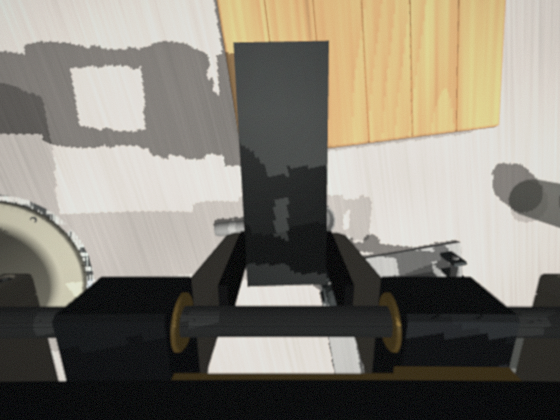

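```bash
python3 -m jog '[[1,0,-0.03,0,-0.06],[1,0,-0.03,0,-0.06],[1,0,0,0,-0.06]]'>/dev/null; python3 st.py 2;  python3 -m jog '[[1,0.015,0,-0.04,0],[1,0.015,0,-0.04,0],[1,0.015,0,-0.04,0],[1,0.015,0,-0.04,0]]'; python3 st.py 2
```

```text
49.5 [0.4149 0.0465 0.2741] [-1.5346  0.015  -0.016 ] [ 0.2972 -0.2446 -0.5414] 0.021581447205618165
time: 49.9
tool_pos: [0.4699, -0.1131, 0.2576]
orientation: [-1.527, 0.027, -0.013]
ft_force: [0.1, 1.2, -1.0]
finger_gap: 0.534
50.0 [ 0.4699 -0.1155  0.2565] [-1.528   0.0287 -0.0179] [ 0.5322  1.1957 -0.0962] 0.04543995162241554
```

```bash
python3 -m jog '[[1,0.018,-0.01,-0.038,0],[1,0.018,-0.01,-0.038,0],[1,0.018,-0.01,-0.038,0],[1,0.015,-0.01,-0.035,0]]'>/dev/null; python3 st.py 3; python3 -m jog '[[1,0,-0.05,0,0],[1,0,0.05,0,0],[1,0,0,0,0]]'>/dev/null; python3 st.py 3
```

```text
50.55 [ 0.534  -0.2638  0.2762] [-1.5144  0.0448 -0.0201] [-0.78    1.3854 -0.3394] 0.06981781764692974
51.0 [ 0.5369 -0.2626  0.293 ] [-1.5174  0.0387 -0.0198] [ 0.9819 -0.2919 -0.3559] 0.06304494463716681
```

```bash
python3 -m jog '[[1,0,0.05,0,0]]' >/dev/null; python3 st.py 3; python3 -m jog '[[1,0,-0.05,0,0],[1,0,0.05,0,0],[1,0,0,0,0]]'>/dev/null; python3 st.py 3;python3 -m jog '[[1,0,-0.05,0,0],[1,0,0.05,0,0],[1,0,0,0,0]]'>/dev/null; python3 st.py 3
```

```text
51.25 [ 0.5343 -0.259   0.2424] [-1.5152  0.0415 -0.0193] [-0.3353  0.3926 -0.147 ] 0.06665106239777163
51.7 [ 0.5427 -0.2654  0.2683] [-1.5332  0.0172 -0.0201] [ 0.4795 -0.2778  1.0028] 0.0363721348780377
52.15 [ 0.5528 -0.2733  0.2902] [-1.5579 -0.0162 -0.0204] [ 1.4565 -0.3024  0.6471] -0.0051684700411129825
```

```bash
python3 -m jog '[[1,-0.012,0.03,0.004,0]]' >/dev/null; python3 st.py 3; python3 -m jog '[[1,0,0.045,0,0]]'>/dev/null; python3 st.py 3;python3 -m jog '[[1,0,0.045,0,0]]'>/dev/null; python3 st.py 3;python3 -m jog '[[1,0,0.045,0,0]]'>/dev/null; python3 st.py 3;
```

```text
52.4 [ 0.5427 -0.2699  0.2634] [-1.5605 -0.0196 -0.0206] [-0.5908  0.5513 -0.6997] -0.009371524300946454
52.65 [ 0.5437 -0.2694  0.2186] [-1.5592 -0.018  -0.0206] [ 0.2799 -0.2765  0.444 ] -0.007282834459650278
52.9 [ 0.5441 -0.2685  0.1737] [-1.5572 -0.0155 -0.0205] [ 0.4716  0.5067 -0.1515] -0.004086415063567994
53.15 [ 0.5443 -0.2674  0.129 ] [-1.5553 -0.0129 -0.0205] [-0.4015  0.1626 -0.0219] -0.000913778141825361
```

```bash
python3 -m jog '[[1,-0.002,0.04,-0.001,0]]' >/dev/null; python3 st.py 3; python3 -m jog '[[1,0,0.04,0,0]]'>/dev/null; python3 st.py 3; python3 - <<'E'
from h import *
w=Cam("wrist"); cv2.imwrite("pics/w19.png",w.f)
E
```

```text
53.4 [ 0.5424 -0.2675  0.0897] [-1.554  -0.0112 -0.0204] [ 0.0865  0.0592 -0.1889] 0.001333156244219591
53.65 [ 0.5424 -0.2664  0.0504] [-1.5525 -0.0093 -0.0204] [-0.6998 -0.5465 -0.0033] 0.0036972366903995635
```

View pics/w19.png

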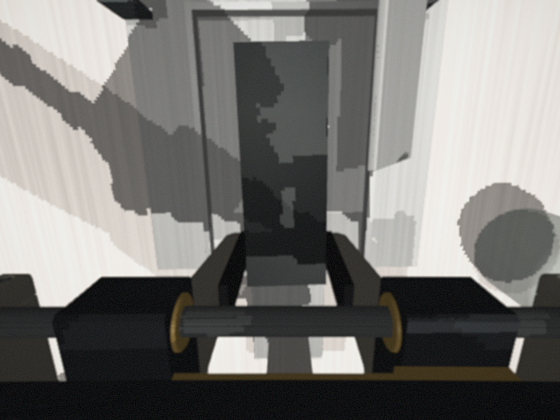

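```bash
python3 -m jog '[[1,0.001,0.02,-0.002,0]]' >/dev/null; python3 st.py 3; python3 -m jog '[[1,0,0.013,0,0]]'>/dev/null; python3 st.py 3; python3 -m jog '[[1,0,0.002,0,0]]'>/dev/null; python3 st.py 2
```

```text
53.95 [ 0.5453 -0.2694  0.0336] [-1.5551 -0.0128 -0.0203] [ 0.2969  0.0404 -1.0477] -0.0006490746603429187
54.2 [ 0.5452 -0.2689  0.0205] [-1.5546 -0.0122 -0.0203] [-0.7526  0.5564 -0.6149] 0.00015730337785635484
54.4 [ 0.5452 -0.2688  0.0185] [-1.5545 -0.0121 -0.0203] [ 0.5016 -0.5648 -0.585 ] 0.00031717346840531846
```

```bash
python3 -m jog '[[1,-0.002,0.003,0,0]]' >/dev/null; python3 st.py 2; python3 -m jog '[[-0.25,0,0,0,0],[-0.25,0,0,0,0],[-0.25,0,0,0,0],[-0.25,0,0,0,0]]'; python3 st.py 3; python3 -m jog '[[-0.25,0,-0.03,0,0]]'>/dev/null; python3 st.py 3; python3 -m jog '[[-0.25,0,-0.03,0,0]]'>/dev/null; python3 st.py 3;python3 -m jog '[[-0.25,0,-0.03,0,0]]'>/dev/null; python3 st.py 3;python3 - <<'E'
from h import *
w=Cam("wrist"); cv2.imwrite("pics/w20.png",w.f)
E
```

```text
54.6 [ 0.5427 -0.2685  0.0151] [-1.554  -0.0113 -0.0203] [-0.1342 -0.0967 -0.838 ] 0.0012717074655181904
time: 55.0
tool_pos: [0.5429, -0.2687, 0.0154]
orientation: [-1.554, -0.012, -0.02]
ft_force: [-0.2, 0.8, -0.1]
finger_gap: 0.625
55.15 [ 0.5429 -0.2686  0.0154] [-1.5542 -0.0117 -0.0205] [-0.6566 -0.6701  0.2308] 0.0008232437006685522
55.4 [ 0.5441 -0.2704  0.0475] [-1.557  -0.0155 -0.0205] [-0.4751  0.0707 -0.5594] -0.003928891404528123
55.65 [ 0.5447 -0.2716  0.0787] [-1.5592 -0.0184 -0.0205] [ 0.9922 -0.7201  0.272 ] -0.007470605089022975
55.9 [ 0.5448 -0.2726  0.109 ] [-1.5606 -0.0202 -0.0206] [-0.4815  0.5313 -0.9645] -0.00983276353333995
```

View pics/w20.png

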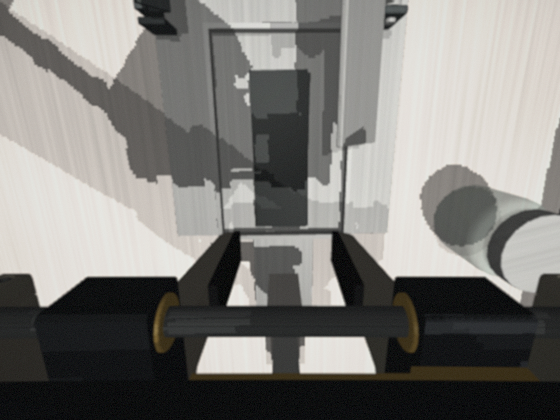

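```bash
python3 four.py 250 71 310 70 307 227 255 226 .014 0; python3 -m jog '[[1,0,-0.05,0,0]]'>/dev/null; python3 st.py 3; python3 -m jog '[[1,0,-0.05,0,0]]'>/dev/null; python3 st.py 3;python3 -m jog '[[1,0,-0.05,0,0]]'>/dev/null; python3 st.py 3;python3 -m jog '[[1,0.004,0,0.03,0]]'>/dev/null; python3 st.py 3; python3 - <<'E'
from h import *
w=Cam("wrist"); cv2.imwrite("pics/w21.png",w.f)
E
```

```text
len 0.13898193992834804 yaw -0.018447175756567277 centre [ 0.5422 -0.2223  0.014 ] grasp [ 0.5422 -0.2223  0.014 ] tool dx,dz -0.0022370927591462255 0.04903537197223827 turn -0.0020391578710765718
56.25 [ 0.5438 -0.273   0.1584] [-1.5603 -0.0199 -0.0205] [ 0.5221  0.8079 -0.3784] -0.009332101053063813
56.5 [ 0.5439 -0.2744  0.2083] [-1.5629 -0.0232 -0.0205] [-0.372   0.9801  0.0894] -0.013487722706194027
56.75 [ 0.5438 -0.2755  0.258 ] [-1.5653 -0.0263 -0.0205] [ 0.5166 -0.0252  0.2119] -0.0174323876450293
57.0 [ 0.5478 -0.2441  0.2556] [-1.5631 -0.0232 -0.0187] [ 0.0013  0.0627 -0.1544] -0.014506439922720826
```

View pics/w21.png

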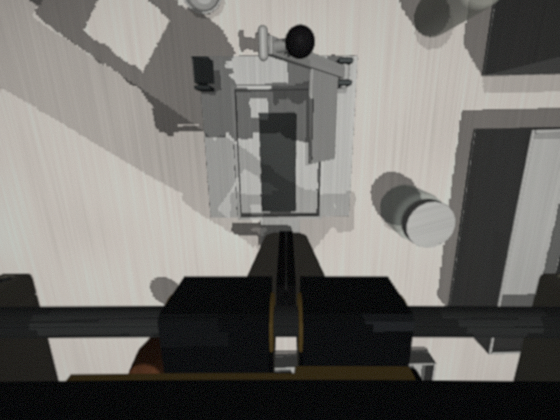

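```bash
cat > kn.py <<'E'
import sys
from h import *
np.set_printoptions(precision=4,suppress=True)
w=Cam("wrist"); m=cv2.inRange(w.f,(0,0,0),(40,40,40)); m[235:]=0
cs,_=cv2.findContours(m,cv2.RETR_EXTERNAL,cv2.CHAIN_APPROX_NONE)
for c in cs:
    A=cv2.contourArea(c)
    if A<80: continue
    (u,v),r=cv2.minEnclosingCircle(c)
    if A/(np.pi*r*r)>.75: print("circle",(u,v),r,"C",w.C,"ray",w.ray((u,v)),"at z.172",w.onz((u,v),.172), "range est", .012*289/r)
E
python3 kn.py; python3 -m jog '[[1,0.004,0,0.04,0]]'>/dev/null; python3 st.py 3; python3 kn.py
```

```text
circle (298.81463623046875, 40.1365852355957) 16.18016242980957 C [ 0.5452 -0.1709  0.4266] ray [ 0.0671  0.2451 -0.9672] at z.172 [ 0.5629 -0.1064  0.172 ] range est 0.21433653803194955
57.35 [ 0.5523 -0.2048  0.2555] [-1.5633 -0.0223 -0.0187] [ 0.637  -0.3639  0.2499] -0.015068966129937245
circle (294.5, 94.81999969482422) 14.044401168823242 C [ 0.5499 -0.1308  0.4263] ray [ 0.0528  0.0944 -0.9941] at z.172 [ 0.5635 -0.1066  0.172 ] range est 0.2469311406241024
```

```bash
python3 -m jog '[[1,0.004,0,0.05,0]]'>/dev/null; python3 st.py 3;python3 -m jog '[[1,0.004,0,0.045,0]]'>/dev/null; python3 st.py 3;python3 -m jog '[[1,0,0.03,0,0]]'>/dev/null; python3 st.py 3; python3 -m jog '[[1,0,0.025,0,0]]'>/dev/null; python3 st.py 3
```

```text
57.65 [ 0.5573 -0.1553  0.2558] [-1.5641 -0.0222 -0.0178] [-0.0334 -0.7785  0.1693] -0.016743662379003155
57.9 [ 0.5622 -0.1103  0.2561] [-1.5646 -0.0222 -0.0162] [ 0.8302 -0.0761  0.5558] -0.01809622612039785
58.15 [ 0.5615 -0.1113  0.2241] [-1.5635 -0.0177 -0.0178] [-0.5954 -0.6682  0.5247] -0.013528541991235876
58.4 [ 0.5611 -0.1118  0.1985] [-1.5627 -0.0151 -0.019 ] [-0.5305 -0.8817  0.7896] -0.010796535181671008
```

```bash
python3 -m jog '[[1,-0.002,0.011,0.005,0]]'>/dev/null; python3 st.py 3;python3 -m jog '[[1,0,0.004,0,0]]'>/dev/null; python3 st.py 3;
```

```text
58.65 [ 0.5591 -0.1065  0.1876] [-1.5625 -0.0147 -0.0188] [-0.082   0.7023 -0.2656] -0.010440463637112707
58.9 [ 0.5595 -0.1066  0.1841] [-1.5629 -0.0157 -0.0187] [-0.6027 -0.2463 -0.1708] -0.01153218864548844
```

```bash
python3 -m jog '[[1,-0.009,0.009,0,0]]'>/dev/null; python3 st.py 3;python3 -m jog '[[1,-0.011,0.008,0,0]]'>/dev/null; python3 st.py 3; python3 -m jog '[[1,-0.01,0.009,0,0]]'>/dev/null; python3 st.py 3
```

```text
59.15 [ 0.5512 -0.1067  0.1793] [-1.5644 -0.0178 -0.0183] [-7.7729  1.4079 19.2715] -0.013970395273010361
59.4 [ 0.5403 -0.1065  0.1736] [-1.5651 -0.0186 -0.018 ] [-4.6527  2.2248 11.7217] -0.014845977180138803
59.65 [ 0.5299 -0.1064  0.1667] [-1.5657 -0.0177 -0.0177] [-6.8832  2.1714 13.8444] -0.014139245582106774
```

```bash
python3 -m jog '[[1,-0.01,0.01,0,0]]'>/dev/null; python3 st.py 3; python3 - <<'E'
from h import *
s=Cam("scene"); cv2.imwrite("pics/s22.png",cv2.resize(s.f[150:260,120:280],None,fx=5,fy=5,interpolation=cv2.INTER_CUBIC))
E
```

```text
59.9 [ 0.5189 -0.1062  0.1583] [-1.5661 -0.0152 -0.0173] [-8.3249  1.4467 13.8962] -0.011923590589953292
```

View pics/s22.png

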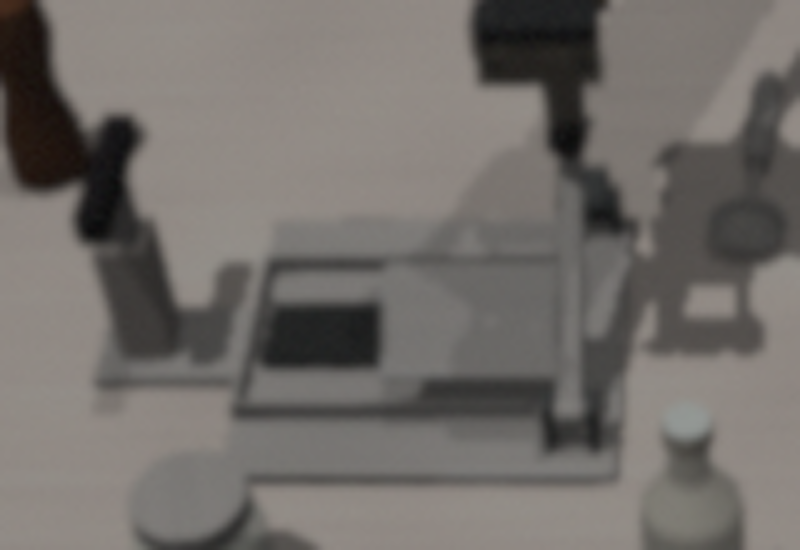

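The finger is on the ball and the arm is coming down. I'll continue along the arc.

```bash
python3 -m jog '[[1,-0.009,0.011,0,0]]'>/dev/null; python3 st.py 3; python3 -m jog '[[1,-0.008,0.012,0,0]]'>/dev/null; python3 st.py 3; python3 -m jog '[[1,-0.007,0.013,0,0]]'>/dev/null; python3 st.py 3; python3 -m jog '[[1,-0.006,0.013,0,0]]'>/dev/null; python3 st.py 3
```

```text
60.2 [ 0.5084 -0.1061  0.1487] [-1.5664 -0.0111 -0.0167] [-10.9642   1.4739  14.596 ] -0.008216961983794402
60.45 [ 0.4978 -0.1059  0.1372] [-1.5663 -0.0044 -0.0161] [-13.0512   0.692   13.9802] -0.0021414465120703774
60.7 [ 0.488  -0.1057  0.1242] [-1.5663  0.0026 -0.0155] [-10.8949   0.2598  11.5563] 0.0043178679477065
60.95 [ 0.4799 -0.1056  0.111 ] [-1.5662  0.0077 -0.015 ] [-7.5811 -0.5697  7.0033] 0.008966723704640245
```

```bash
python3 -m jog '[[1,0.012,-0.006,0,0]]'>/dev/null; python3 st.py 3; python3 - <<'E'
from h import *
s=Cam("scene"); cv2.imwrite("pics/s23.png",cv2.resize(s.f[150:260,120:280],None,fx=5,fy=5,interpolation=cv2.INTER_CUBIC))
w=Cam("wrist"); cv2.imwrite("pics/w23.png",w.f)
E
```

```text
61.2 [ 0.4916 -0.1059  0.118 ] [-1.5665  0.0093 -0.0147] [-4.8125 -0.2724  5.5706] 0.010242762564785401
```

View pics/s23.png

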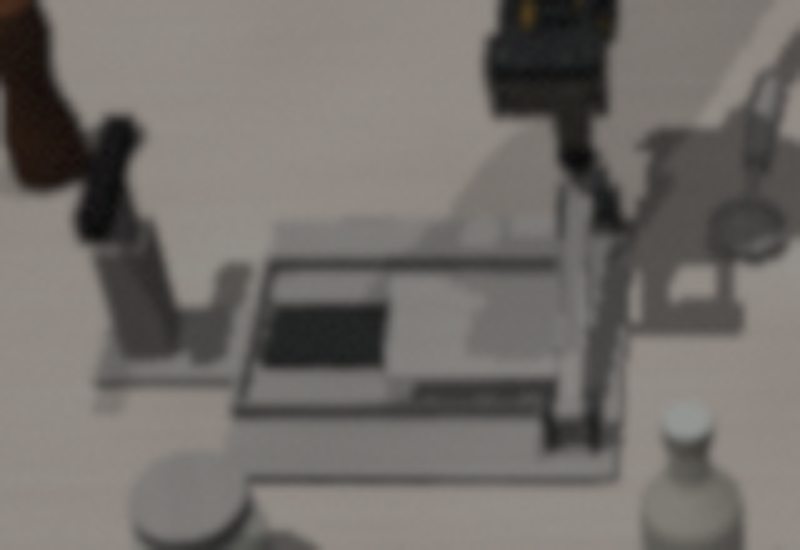

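View pics/w23.png

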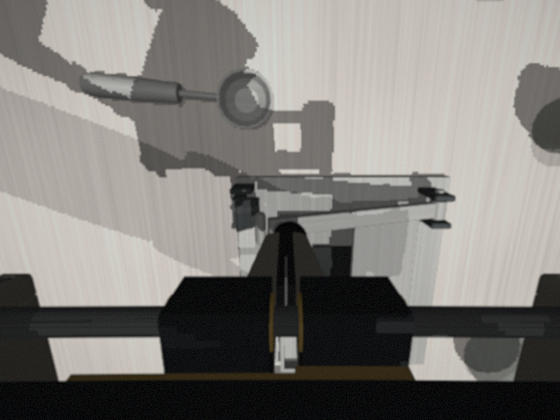

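```bash
python3 -m jog '[[1,0.006,0,0,0]]'>/dev/null; python3 st.py 3; python3 -m jog '[[1,0.005,0.002,0,0]]'>/dev/null; python3 st.py 3; python3 kn.py
```

```text
61.55 [ 0.4975 -0.106   0.1187] [-1.5666  0.0099 -0.0143] [-3.2159  0.538   4.7273] 0.010773093310223913
61.8 [ 0.5029 -0.1062  0.1174] [-1.5668  0.0091 -0.0143] [-1.0675  1.3139  4.4291] 0.009966672972273827
```

```bash
python3 -m jog '[[1,-0.005,0.012,0,0]]'>/dev/null; python3 st.py 3; python3 -m jog '[[1,-0.003,0.012,0,0]]'>/dev/null; python3 st.py 3; python3 -m jog '[[1,-0.002,0.012,0,0]]'>/dev/null; python3 st.py 3
```

```text
62.1 [ 0.4978 -0.1062  0.1053] [-1.5672  0.0086 -0.0144] [ 0.0207 -0.487   3.7144] 0.009342329741038657
62.35 [ 0.4951 -0.1063  0.0936] [-1.5674  0.0077 -0.0147] [ 0.7417 -0.3572  4.0877] 0.008442997778397299
62.6 [ 0.4943 -0.1069  0.0828] [-1.5686  0.0052 -0.0147] [ 1.7813 -0.2124  3.967 ] 0.005629415160186557
```

```bash
python3 -m jog '[[1,-0.003,0.008,0,0]]'>/dev/null; python3 st.py 3; python3 -m jog '[[1,-0.002,0.006,0,0]]'>/dev/null; python3 st.py 3; python3 -m jog '[[1,0,0.004,0,0]]'>/dev/null; python3 st.py 3
```

```text
62.85 [ 0.492  -0.1071  0.0754] [-1.5692  0.0034 -0.0149] [ 2.6217 -1.9613  2.1738] 0.003784607913314808
63.1 [ 0.4905 -0.1072  0.0694] [-1.5693  0.0023 -0.015 ] [2.9918 0.1192 4.0175] 0.0026633647989036113
63.35 [ 0.4905 -0.1073  0.0668] [-1.5695  0.003  -0.0147] [-3.2793  1.6936 14.7801] 0.0032929754629082986
```

```bash
python3 -m jog '[[1,0,0.004,0,0]]'>/dev/null; python3 st.py 3; python3 -m jog '[[1,0,0.003,0,0]]'>/dev/null; python3 st.py 3; python3 - <<'E'
from h import *
s=Cam("scene"); cv2.imwrite("pics/s24.png",cv2.resize(s.f[150:260,120:280],None,fx=5,fy=5,interpolation=cv2.INTER_CUBIC))
E
```

```text
63.6 [ 0.4926 -0.1079  0.0656] [-1.5706 -0.0008 -0.0148] [ 0.0243  2.9691 18.6767] -0.0006510842505083048
63.85 [ 0.4945 -0.1084  0.0645] [-1.5716 -0.0045 -0.0149] [ 2.8601  0.7971 12.8587] -0.004448704470751963
```

View pics/s24.png

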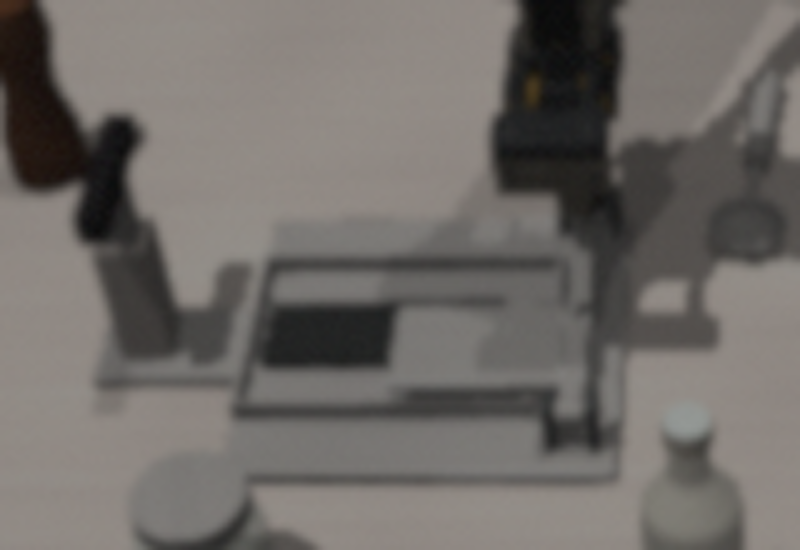

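```bash
python3 -m jog '[[1,0,-0.004,0,0]]'>/dev/null; python3 st.py 3; python3 -m jog '[[1,0,-0.01,0,0]]'>/dev/null; python3 st.py 3; python3 - <<'E'
from h import *
s=Cam("scene"); cv2.imwrite("pics/s25.png",cv2.resize(s.f[150:260,120:280],None,fx=5,fy=5,interpolation=cv2.INTER_CUBIC))
w=Cam("wrist"); cv2.imwrite("pics/w25.png",w.f)
E
```

```text
64.15 [ 0.4953 -0.1085  0.0688] [-1.5719 -0.0066 -0.0151] [5.2786 0.6832 2.3622] -0.006414894417553718
64.4 [ 0.4941 -0.1082  0.0783] [-1.5715 -0.0041 -0.0148] [-0.6406 -0.6677 -0.0038] -0.004044033152529991
```

View pics/s25.png

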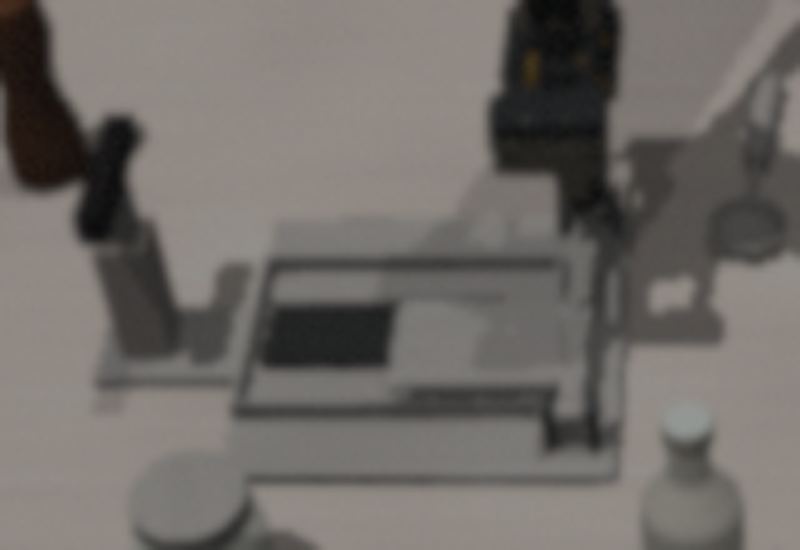

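View pics/w25.png

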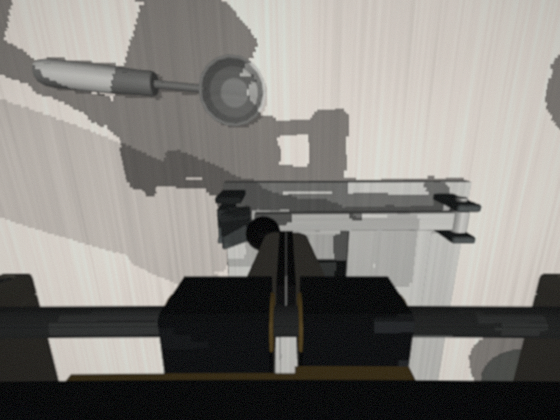

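```bash
python3 -m jog '[[1,0,-0.03,0,0]]'>/dev/null; python3 st.py 3; python3 -m jog '[[1,0,-0.04,0,0]]'>/dev/null; python3 st.py 3; python3 -m jog '[[1,0,-0.04,-0.04,0]]'>/dev/null; python3 st.py 3; python3 kn.py; python3 - <<'E'
from h import *
s=Cam("scene"); cv2.imwrite("pics/s26.png",cv2.resize(s.f[150:260,120:280],None,fx=5,fy=5,interpolation=cv2.INTER_CUBIC))
w=Cam("wrist"); cv2.imwrite("pics/w26.png",w.f)
E
```

```text
64.75 [ 0.4946 -0.1085  0.1086] [-1.5723 -0.0059 -0.015 ] [-0.3522 -0.2854 -0.1478] -0.005998445506254502
65.0 [ 0.4954 -0.1091  0.1498] [-1.5738 -0.009  -0.015 ] [-0.3162 -0.3839 -1.244 ] -0.009405505268599512
65.25 [ 0.495  -0.145   0.1847] [-1.575  -0.0107 -0.0171] [ 0.5439  0.7701 -0.4533] -0.011438667306470585
```

View pics/s26.png

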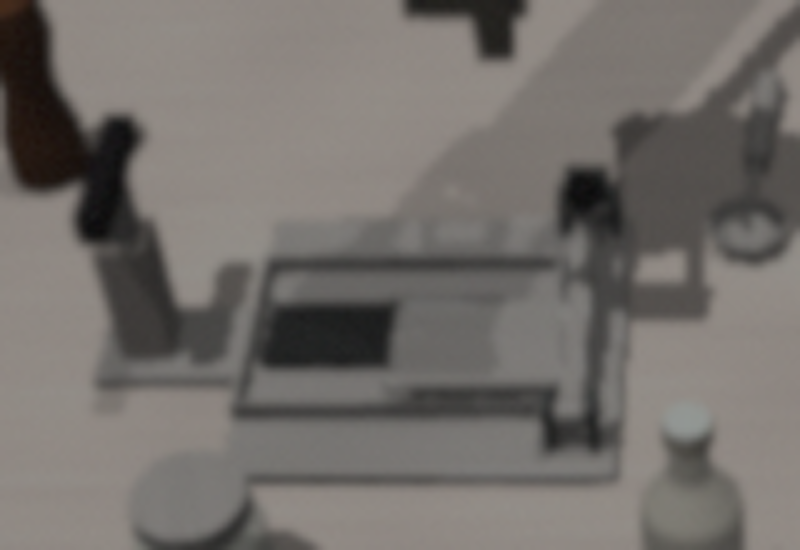

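View pics/w26.png

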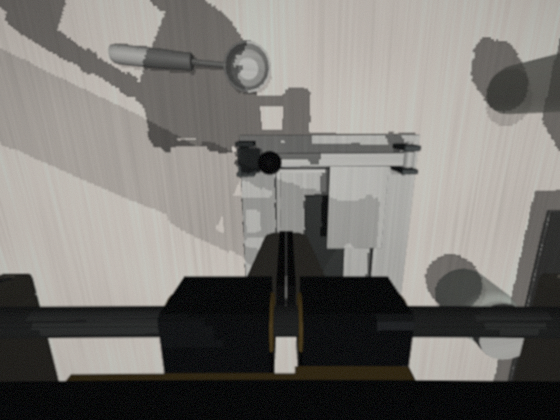

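```bash
python3 - <<'E'
from h import *
np.set_printoptions(precision=4,suppress=True)
w=Cam("wrist"); s=Cam("scene"); t=Cam("top")
p,e=tri(w,(268.5,162),s,(236.8,187.4)); print("knob",p,e)
cv2.imwrite("pics/t26.png",cv2.resize(t.f[150:290,250:430],None,fx=4,fy=4,interpolation=cv2.INTER_CUBIC))
E
```

```text
knob [ 0.4777 -0.1038  0.0653] 0.000732822774898929
```

View pics/t26.png

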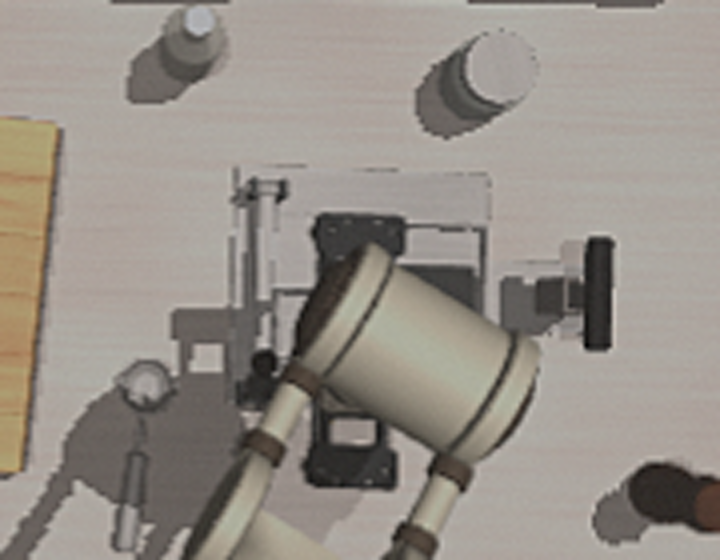

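```bash
python3 -m jog '[[0,0,-0.04,0,0]]'>/dev/null; python3 st.py 3; python3 -m jog '[[-1,0,-0.04,-0.03,0]]'>/dev/null; python3 st.py 3; python3 -m jog '[[-1,0.01,0,-0.04,0]]'>/dev/null; python3 st.py 3;python3 -m jog '[[-1,0.01,0,-0.04,0]]'>/dev/null; python3 st.py 3;python3 -m jog '[[-1,0,0,0,0.15],[-1,0,0,0,0.15],[-1,0,0,0,0.15],[-1,0,0,0,0.15],[-1,0,0,0,0.15]]'; python3 -m jog '[[-1,0,0,0,0.15],[-1,0,0,0,0.15],[-1,0,0,0,0.15],[-1,0,0,0,0.12],[-1,0,0,0,0.08]]';python3 st.py 3
```

```text
65.8 [ 0.4947 -0.1426  0.2246] [-1.5744 -0.0103 -0.0135] [ 0.6067  0.2526 -0.3314] -0.010742035787895787
66.05 [ 0.4947 -0.1727  0.2647] [-1.5763 -0.0132 -0.0148] [ 0.255   0.8208 -0.3348] -0.014113147529561054
66.3 [ 0.5036 -0.2131  0.2629] [-1.5743 -0.0106 -0.0165] [-0.2902 -0.0502  0.5899] -0.010697933425460882
66.55 [ 0.5123 -0.2531  0.2612] [-1.5721 -0.0081 -0.0178] [-0.5468  0.9161 -0.0307] -0.007163893201836302
time: 67.05
tool_pos: [0.5107, -0.2433, 0.257]
orientation: [-1.564, 0.003, -0.771]
ft_force: [-0.8, 0.1, 0.1]
finger_gap: 1.001
time: 67.55
tool_pos: [0.509, -0.2322, 0.2535]
orientation: [-1.571, 0.015, -1.429]
ft_force: [0.4, -1.0, 0.1]
finger_gap: 0.999
67.7 [ 0.5091 -0.2327  0.2537] [-1.5708  0.0142 -1.4224] [ 0.3867 -0.5324 -0.422 ] 0.01015844276914235
```

```bash
python3 -m jog '[[-1,0.04,0,0,0.1]]'>/dev/null; python3 st.py 2; python3 -m jog '[[-1,0.04,0,0,0.06]]'>/dev/null; python3 st.py 3;python3 - <<'E'
from h import *
w=Cam("wrist"); cv2.imwrite("pics/w27.png",w.f)
E
```

```text
67.9 [ 0.5148 -0.2743  0.2525] [-1.5728  0.0134 -1.5239] [ 0.3888  1.4062 -0.5888] 0.010583918574293527
68.15 [ 0.5163 -0.3148  0.2513] [-1.5745  0.0141 -1.5836] [-0.0332  0.1843 -0.1204] 0.01222878624714685
```

View pics/w27.png

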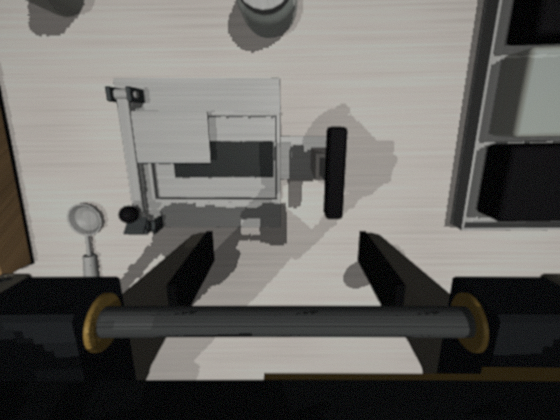

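```bash
python3 - <<'E'
from h import *
np.set_printoptions(precision=4,suppress=True)
w=Cam("wrist"); s=Cam("scene"); t=Cam("top")
rw=dark(w,(0,0,0),(50,50,50),(310,110,365,232),300)[0]; print(rw)
rs=dark(s,(0,0,0),(50,50,50),(130,160,160,205),60)[0]; print(rs)
cv2.imwrite("pics/s27.png",cv2.resize(s.f[150:260,90:250],None,fx=5,fy=5,interpolation=cv2.INTER_CUBIC))
for r in rw:
    for q in rs: print(tri(w,r[0],s,q[0]))
    for z in (.13,.138,.145): print(z,w.onz(r[0],z))
E
```

```text
[((332.6110534667969, 172.30633544921875), (24.588462829589844, 89.7678451538086), 3.2704875469207764)]
[((138.08009338378906, 182.52210998535156), (31.85065269470215, 16.50347328186035), 86.98721313476562)]
(array([ 0.5477, -0.3605,  0.1532]), np.float64(0.008403445201970873))
0.13 [ 0.5426 -0.3599  0.13  ]
0.138 [ 0.544  -0.3587  0.138 ]
0.145 [ 0.5452 -0.3577  0.145 ]
```

View pics/s27.png

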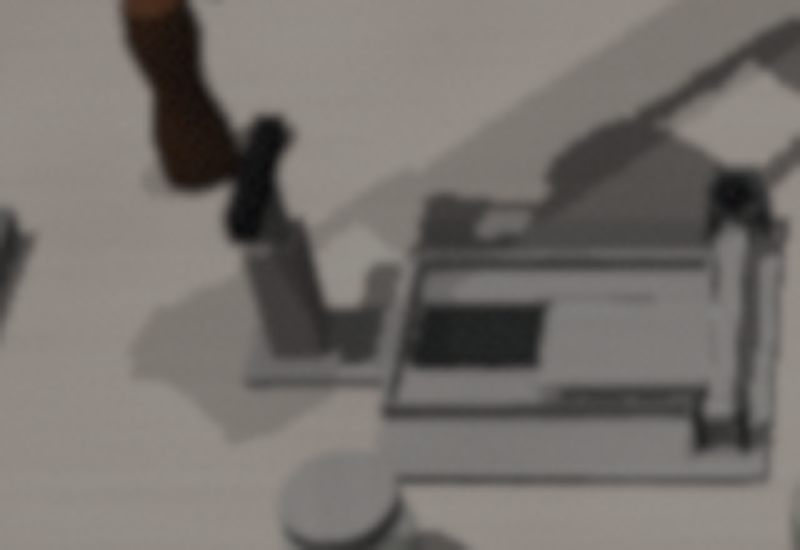

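```bash
python3 - <<'E'
from h import *
np.set_printoptions(precision=4,suppress=True)
w=Cam("wrist"); s=Cam("scene"); t=Cam("top")
for a in((336,172),(334,172)):
    print(tri(w,a,s,(141.8,185.6)), tri(w,a,t,(399.7,223.3)))
print(w.onz((336,128),.145),w.onz((336,217),.145), w.onz((327,172),.145),w.onz((346,172),.145))
E
```

```text
(array([ 0.5442, -0.3601,  0.1376]), np.float64(0.002963058734713074)) (array([ 0.5442, -0.3621,  0.1395]), np.float64(0.0021915785014262126))
(array([ 0.5445, -0.3589,  0.138 ]), np.float64(0.0010853292235276943)) (array([ 0.5445, -0.36  ,  0.1442]), np.float64(0.0036982929284222676))
[ 0.5868 -0.3588  0.145 ] [ 0.5001 -0.362   0.145 ] [ 0.5459 -0.3517  0.145 ] [ 0.5457 -0.3699  0.145 ]
```

```bash
python3 -m jog '[[-1,0.044,0,0.028,0]]'>/dev/null; python3 st.py 3; python3 -m jog '[[-1,0,0.045,0,0]]'>/dev/null; python3 st.py 3;python3 -m jog '[[-1,0,0.045,0,0]]'>/dev/null; python3 st.py 3;
```

```text
68.75 [ 0.5435 -0.3571  0.2488] [-1.5763  0.0157 -1.583 ] [-0.6167  0.3034  0.7236] 0.014788316979633898
69.0 [ 0.5417 -0.3541  0.2015] [-1.5809  0.0203 -1.5825] [-0.5928 -0.263   0.6819] 0.02129913469250777
69.25 [ 0.5401 -0.3517  0.1559] [-1.584   0.0233 -1.582 ] [ 0.3036 -0.4     0.8067] 0.025640916518524293
```

```bash
python3 -m jog '[[-1,0.008,0.02,0.004,0]]'>/dev/null; python3 st.py 3; python3 -m jog '[[-1,0.001,0.017,0,0]]'>/dev/null; python3 st.py 3; python3 -m jog '[[1,0,0,0,0],[1,0,0,0,0],[1,0,0,0,0],[1,0,0,0,0],[1,0,0,0,0]]' 30;python3 -m jog '[[1,0,0,0,0],[1,0,0,0,0],[1,0,0,0,0],[1,0,0,0,0],[1,0,0,0,0]]'; python3 st.py 2
```

```text
69.5 [ 0.5441 -0.3595  0.1376] [-1.5832  0.0226 -1.582 ] [0.2329 0.9402 0.7623] 0.024548273895468764
69.75 [ 0.5435 -0.3597  0.1202] [-1.5842  0.0235 -1.582 ] [-0.6936  0.2449 -0.2222] 0.02591142639829158
time: 70.25
tool_pos: [0.5442, -0.36, 0.1223]
orientation: [-1.582, 0.022, -1.582]
ft_force: [0.1, -0.5, -0.2]
finger_gap: 0.592
time: 70.75
tool_pos: [0.5442, -0.3613, 0.1224]
orientation: [-1.582, 0.019, -1.582]
ft_force: [-0.2, -3.3, -2.0]
finger_gap: 0.197
70.85 [ 0.5442 -0.3613  0.1224] [-1.5819  0.0195 -1.5819] [ 0.5691 -3.9491 -3.1474] 0.021519318568357093
```

```bash
python3 -m jog '[[1,0,-0.01,0,0],[1,0,-0.01,0,0]]'>/dev/null; python3 st.py 2; python3 -m jog '[[1,0,-0.01,0,0],[1,0,-0.01,0,0]]'>/dev/null; python3 st.py 2;python3 -m jog '[[1,0,-0.01,0,0]]'>/dev/null; python3 st.py 2;
```

```text
71.15 [ 0.5442 -0.3613  0.1404] [-1.5826  0.0207 -1.5821] [ 1.074  -1.064  -2.9763] 0.022831174838589874
71.45 [ 0.5442 -0.3613  0.1596] [-1.5833  0.0215 -1.5819] [-0.135  -0.2104 -1.1604] 0.02392778524605621
71.65 [ 0.5442 -0.3613  0.1705] [-1.5837  0.0218 -1.5818] [-0.8992  0.22    0.5599] 0.02435872797029104
```

```bash
python3 - <<'E'
from h import *
s=Cam("scene"); cv2.imwrite("pics/s28.png",cv2.resize(s.f[130:240,90:250],None,fx=5,fy=5,interpolation=cv2.INTER_CUBIC))
w=Cam("wrist"); cv2.imwrite("pics/w28.png",w.f)
E
```

```text
(no output)
```

View pics/s28.png

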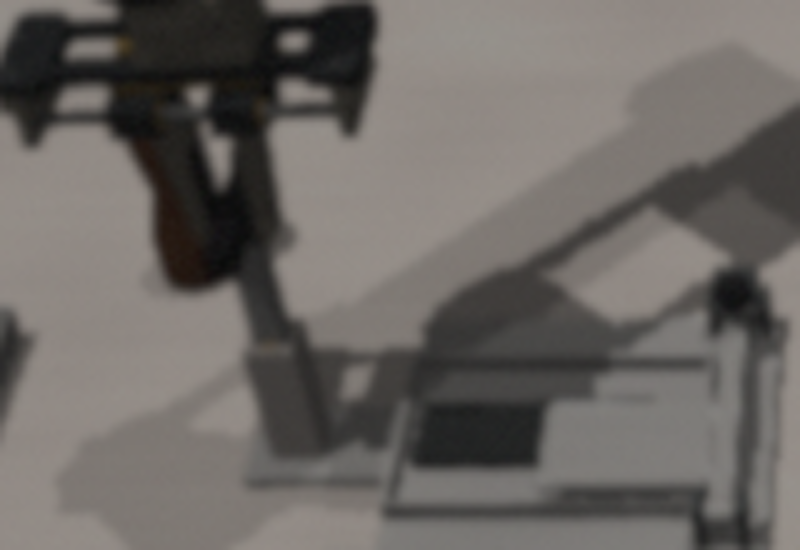

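View pics/w28.png

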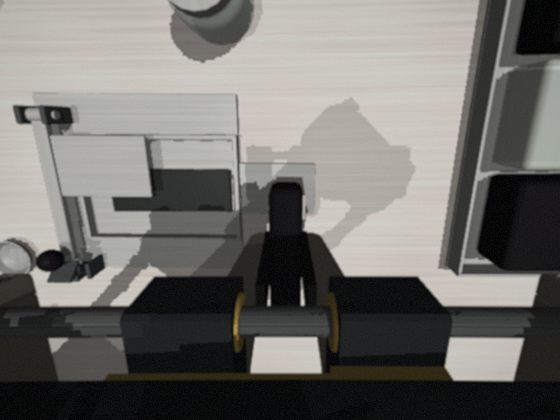

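```bash
python3 -m jog '[[1,0,-0.008,0,0]]'>/dev/null; python3 st.py 3; python3 -m jog '[[1,0,-0.005,0,0]]'>/dev/null; python3 st.py 3;python3 -m jog '[[1,0,-0.003,0,0]]'>/dev/null; python3 st.py 3;
```

```text
72.0 [ 0.5442 -0.3613  0.1792] [-1.5838  0.0219 -1.5817] [-0.4343  1.139  -0.92  ] 0.024566799067535783
72.25 [ 0.5441 -0.3612  0.1834] [-1.5844  0.0225 -1.5817] [ 1.5003 -1.9306 -8.8513] 0.025434502902223155
72.5 [ 0.544  -0.3612  0.1835] [-1.5851  0.0236 -1.582 ] [  6.2747  -5.489  -19.0204] 0.026676554327494273
```

```bash
python3 -m jog '[[1,0,0,0,0],[1,0,0,0,0]]'>/dev/null; python3 st.py 1; python3 -m jog '[[-0.2,0,0,0,0],[-0.2,0,0,0,0],[-0.2,0,0,0,0],[-0.2,0,0,0,0],[-0.2,0,0,0,0]]'; python3 -m jog '[[-0.6,0,-0.03,0,0]]'>/dev/null; python3 st.py 3;python3 -m jog '[[-0.6,0,-0.04,0,0]]'>/dev/null; python3 st.py 3; python3 -m jog '[[-0.6,0,-0.04,0,0]]'>/dev/null; python3 st.py 3;python3 -m jog '[[-0.6,0,-0.02,-0.05,0]]'>/dev/null; python3 st.py 3;python3 -m jog '[[-0.6,0,0,-0.05,0]]'>/dev/null; python3 st.py 3;python3 - <<'E'
from h import *
s=Cam("scene"); cv2.imwrite("pics/s29.png",cv2.resize(s.f[130:240,90:250],None,fx=5,fy=5,interpolation=cv2.INTER_CUBIC))
w=Cam("wrist"); cv2.imwrite("pics/w29.png",w.f)
t=Cam("top"); cv2.imwrite("pics/t29.png",cv2.resize(t.f[140:290,140:430],None,fx=2.75,fy=2.75))
E
```

```text
72.75 [ 0.5441 -0.3613  0.1834] [-1.5852  0.0238 -1.582 ] [ 1.3822 -1.2455 -7.5258] 0.026901309195000778
time: 73.25
tool_pos: [0.5455, -0.3615, 0.1895]
orientation: [-1.581, 0.022, -1.582]
ft_force: [-0.6, 0.3, 0.2]
finger_gap: 0.59
73.5 [ 0.5469 -0.3632  0.2222] [-1.5766  0.0182 -1.5819] [-0.2873 -0.2957 -0.6908] 0.016789363570188343
73.75 [ 0.5482 -0.365   0.2648] [-1.5725  0.0144 -1.5818] [ 0.3573 -0.4009  0.0846] 0.01117217560251138
74.0 [ 0.5491 -0.3663  0.3067] [-1.5692  0.0112 -1.5817] [-1.0893 -0.7609 -0.1496] 0.006601914541423781
74.25 [ 0.5013 -0.366   0.324 ] [-1.5699  0.012  -1.5834] [-0.3768 -0.0484 -0.2577] 0.008119114588406084
74.5 [ 0.4511 -0.3646  0.3212] [-1.5726  0.0155 -1.5851] [ 0.4945 -0.3422  0.202 ] 0.01305185064565606
```

View pics/s29.png

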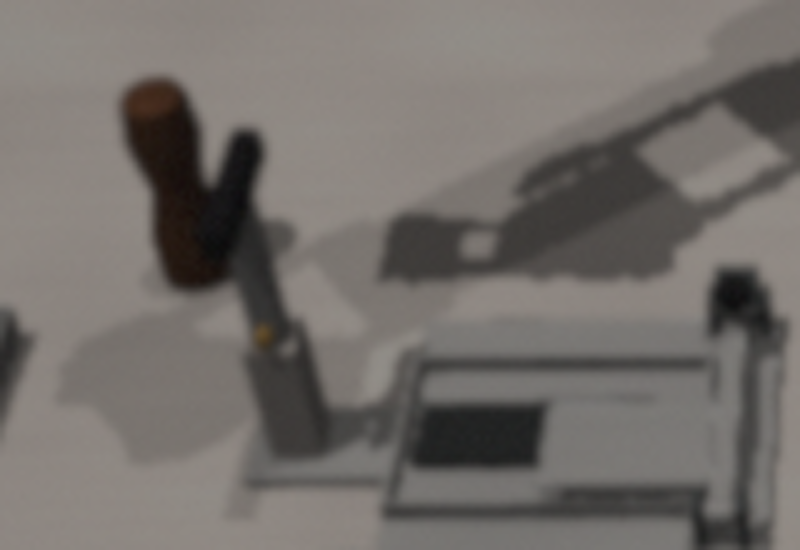

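View pics/w29.png

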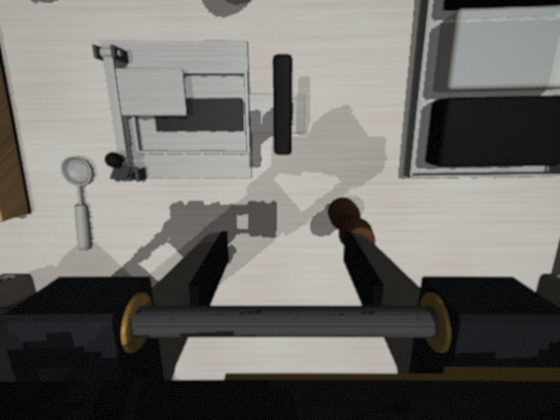

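View pics/t29.png

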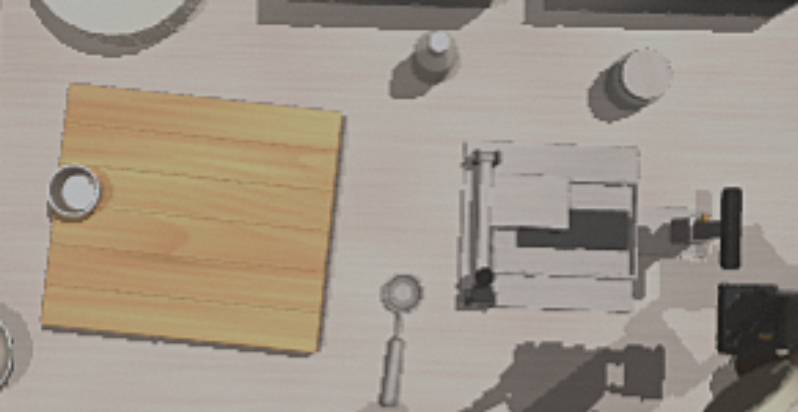

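```bash
python3 - <<'E'
from h import *
np.set_printoptions(precision=4,suppress=True)
w=Cam("wrist"); s=Cam("scene"); t=Cam("top")
T=(316.4,240.7);S=(237.2,188);W=(114.5,160)
p=tri(t,T,s,S)[0]; q=tri(w,W,s,S)[0]; r=tri(w,W,t,T)[0]
for k in(p,q,r): a=np.arcsin((k[2]-.034)/.1522)-.1716; print("knob",k,"keeper est from z",.96-a)
b=tri(t,(731/2.75+140,228/2.75+140),s,(233/5+90,195/5+130)); print("bar",b)
print("bar2",tri(w,(283,104),s,(233/5+90,195/5+130)))
print("ramekin",t.onz((74/2.75+140,191/2.75+140),.04),t.onz((79/2.75+140,161/2.75+150),.04))
E
```

```text
knob [ 0.4793 -0.105   0.0645] keeper est from z 0.9296237780499704
knob [ 0.4775 -0.104   0.0606] keeper est from z 0.9561433873399929
knob [ 0.4791 -0.108   0.0636] keeper est from z 0.9358053161066457
bar (array([ 0.5432, -0.3619,  0.197 ]), np.float64(0.002996280837928512))
bar2 (array([ 0.5462, -0.361 ,  0.1987]), np.float64(0.0032253413880738613))
ramekin [0.5705 0.4016 0.04  ] [0.5737 0.3956 0.04  ]
```

```bash
python3 -c "
from bench import ctrl
print(ctrl.state()['time'],ctrl.state()['qd']); print(ctrl.sign_off())"
```

```text
74.8 [-1.63004243e-03 -4.24770060e-03  1.48619152e-03  4.50086093e-05
  2.76283170e-03 -3.62079514e-03]
the job is handed in; nothing more can be done
None
```

I laid both strips flat in the tray, pressed the keeper arm down until it caught, and pulled the handle up until its lock button sprang out. I handed the job in at 74.8 s. Only two strips were on the block.

**Strips:** They lie stacked, with the stack about 4 mm across and 8–9 mm along from the tray's centre.

**Keeper:** The arm stayed down after I let go of it. Three two-view readings of its knob gave 0.930, 0.936 and 0.956 rad. The lowest sits right at the 0.93 limit, within the ±2 mm calibration error. I take it as caught because its spring would otherwise have thrown it back up.

**Handle:** It reached the upper stop, where the wrist force rose to about 19 N. The bar measures about 0.197–0.199 m high, which is about 72–74 mm of extension. The brass button is visible above the sleeve.

**Irregularities:**
- **Strip moved:** One strip moved about 8 cm before I first pressed on it, so that first drag ran on bare block. I measured the strip again and redid the drag.
- **Ramekin:** It reads about 7 mm from where it started, well under the 5 cm limit. The moved strip may have nudged it.
- **Other loose things:** The other bystanders in the final pictures looked unmoved, but I measured only the ramekin.
- **Tool tilt:** Fast moves left the tool tilted by up to about 5 degrees. I corrected this before each grasp and placing.

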